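Load the shaker and clamp the jars to the click

ROBOT

A 6-joint arm with a two-finger parallel gripper is mounted at the origin on the work surface. World frame = base frame: x ahead of the robot, y to its left, z up, the work surface at z = 0. Lengths are in mm, angles in rad, forces in N, time in s.
With the tool pointing down it reaches from about 350 to 975 mm from the base axis. Payload 7.1 kg.
Tool frame: the origin (TCP) lies at the very end of the fingers, on their centre line; the grasp point (between the pads) lies 19 mm behind it (ctrl.grip_point_offset is the distance from the TCP to the grasp point, in mm); z points along the fingers, y is the direction in which the jaws open and shut (so a half turn about z gives the same grasp; the last joint's range is limited). The gripper opens to 88 mm and grips with 3 to 60 N. Pads are 20 mm wide; open, the fingers measure 115 mm over their backs; the gripper's body (75 mm by 178 mm) begins 61 mm behind the grasp point.
Start: joints at [-1.28, 0.423, 1.63, -0, 1.089, -0.019], TCP at [190.56, -595.224, 222.675] pointing down, gripper open.
Joint ranges: [-3, 3], [-0.9, 2.11], [0.09, 2.58], [-1.31, 4.45], [0.11, 2.69], [-2.54, 2.54]. Speed limits (rad/s): [2.39, 2.39, 3.01, 3.14, 3.14, 3.14].

INTERFACE

Orientations are given as a rotation vector (axis times angle).
In Python, from workcell import ctrl gives the robot as it stands.
- The arm moves only by the tool move_arm, never from a script. Its argument "increments" is one flat list of numbers, 5 for each row, row after row: the closure in counts, from 0 (fully open) to 255 (shut), then the shift along the tool's x, y, z in mm, then the turn about the tool's z in degrees. In form: [grip, dx, dy, dz, yaw, grip, dx, dy, dz, yaw, ...]. A call has 1 to 12 rows; each row is the pose to reach, as a shift and turn from the pose measured when the call began, along the tool's axes at that moment; what a row does not reach only later rows make up. A row lasts 1/8 s, in which the tool goes at most 62.5 mm and 10.7 degrees, less where a joint would pass 70% of its speed; a pose out of reach is approached as far as the arm can. A call with a gripper value outside its range is refused whole. The fingers move at their own pace and stop on an object; the grip force is fixed at half the most. Time passes only in rows, so rows that repeat a pose let the fingers close. It gives the time, the measured TCP pose, the force and the opening at its end, in the units of the state.
- ctrl.get_obs(): the state, without advancing time (a new reading comes with each control period).
- ctrl.get_image(name): name is "scene" or "top" or "wrist"; returns a dict with "frame" (420x560x3 uint8, red, green, blue), "vertical_fov" (degrees; the focal length in pixels is half the picture's height over the tangent of half this angle, whatever the lens; pixels are square), "cx", "cy" (the principal point, pixels), "distortion" ([k1, k2, p1, p2, k3] as OpenCV has them; the pictures are not rectified), "pose" (4x4, takes a point from camera to world coordinates); the wrist camera has in their place "mount" (4x4, takes a point from camera to tool coordinates, whose origin is the TCP and whose axes are the flange's). Camera axes: x right, y down, z forward; pixel columns grow to the right and rows downward; lengths in mm; the calibration is good to about 2 mm. A picture is of the moment at which its call begins: read the wrist's pose just before it. There is no depth.
- ctrl.close_job(): hands the job in, once; it reports no verdict.
The state is a dict: "t": time; "qpos": joint angles; "qvel": joint speeds; "joint_torque": joint torques, N m; "ee_pos": TCP position; "orientation": TCP orientation; "ft_force": force on the tool from outside, world axes, zero at the start; "moment": the same for the moment, N m; "width": finger opening in mm.
Only numpy, scipy, OpenCV 4.12 (cv2) and the standard library are available. Lean on these libraries where they do the work, as an engineer would, in place of code of your own. Each camera call takes 0.05 s, during which the arm holds its last target.

TASK

Take the steel beaker that was left on the shaker off and stand it upright in the white drain tray, and stand every amber sample jar that is on the bench upright in the shaker's bay, between the clamp bar and the fence. Then turn the ratchet knob clockwise until the bar holds the jars and the knob slips and clicks, at least a quarter turn past the first slip, and only after that push the sprung start plunger fully down and let it come up again. Leave the other things on the bench where they are.

Things in the scene. Friction and masses are not known exactly. Their poses are not given: they have to be found in the camera images.
- shaker: Flat grey bench shaker, fixed, 250 (x) x 340 (y) mm, platform top 70 mm above the bench. Origin: centre of its underside; at yaw 0 x points away from the robot, y left. The front half (-x) is a deck with the ratchet knob in its middle (on a white housing 50 x 60 mm, 28 mm high) and the start plunger at its right; the rear half is the bay, lined with a dark rubber mat.
- bay (a point): Middle of the bay's floor, 67 mm behind the shaker's origin, 70 mm above the bench; axes as the shaker's. The bay is 66 mm deep in x when the clamp is open (from the clamp bar's face at -33 mm to the aluminium fence at +33 mm) and 310 mm long in y between two end stops; fence, stops and bar stand 35 mm above the floor. Five jars fit side by side at 62 mm spacing (y = -124 to 124 mm).
- clampbar (a joint): Steel clamp bar along y on the bay's robot side (12 mm thick, 290 mm long): its slide toward the fence in m, 0 = open as at the start, end stop at 0.030. It moves 5 mm per radian of the knob's drive; it meets jars standing against the fence at about 0.014, and pushes jars that stand free towards the fence.
- ratchet (a joint): How far the ratchet knob has slipped on its drive, rad, 0 at the start. It stays near 0 while the knob drives the bar (about 0.03 N m), and grows as the knob is turned clockwise (from above) once the bar is blocked and the set torque of 0.12 N m is reached. It does not fall when the fingers let go. Turning the knob anticlockwise backs the bar off.
- knob_grip (a point): On the axis of the round black ratchet knob, at the height to grip (mid height). Knob 42 mm across, 38 mm high, axis vertical, with a white line on its top; its top is 17 mm above this point, its underside 21 mm below it. About 2.8 rad of turning brings the bar to the jars, so it takes several grasps; the knob turns freely any number of times. The point's axes turn with the knob.
- plunger_top (a point): Centre of the top of the round grey start plunger (38 mm across) right of the knob. It goes straight down 15 mm, against a spring of 4 N at first, 11.5 N at the bottom, and comes up when let go.
- plunger (a joint): Stroke of the start plunger in m: 0 up, 0.015 fully down.
- drain_tray: White square plastic drain tray, fixed, 120 x 120 mm, rim 14 mm high, walls and floor 4 mm thick, left of the shaker. Origin: centre of its underside.
- beaker: Open steel beaker, straight-sided, 52 mm across, 68 mm tall, wall 3 mm, 0.18 kg, left standing in the shaker's bay. Origin: centre of its underside, z up.
- jar1: Closed amber glass sample jar with a white lid and a paper band, a plain cylinder 52 mm across and 75 mm tall, about 0.25 kg with its weight low, standing on the bench right of the shaker. Some of the five jars may be absent. Origin: centre of its underside, z up.
- jar2: Closed amber glass sample jar with a white lid and a paper band, a plain cylinder 52 mm across and 75 mm tall, about 0.25 kg with its weight low, standing on the bench right of the shaker. Some of the five jars may be absent. Origin: centre of its underside, z up.
- jar3: Closed amber glass sample jar with a white lid and a paper band, a plain cylinder 52 mm across and 75 mm tall, about 0.25 kg with its weight low, standing on the bench right of the shaker. Some of the five jars may be absent. Origin: centre of its underside, z up.
- jar4: Closed amber glass sample jar with a white lid and a paper band, a plain cylinder 52 mm across and 75 mm tall, about 0.25 kg with its weight low, standing on the bench right of the shaker. Some of the five jars may be absent. Origin: centre of its underside, z up.
- jar5: Closed amber glass sample jar with a white lid and a paper band, a plain cylinder 52 mm across and 75 mm tall, about 0.25 kg with its weight low, standing on the bench right of the shaker. Some of the five jars may be absent. Origin: centre of its underside, z up.
- flask: Small conical glass flask, 68 mm foot, 88 mm tall, standing among the jars; not part of the job, leave it. Origin: centre of its underside.
- mortar: White ceramic mortar (bowl), 100 mm across, 60 mm tall, standing beyond the jars; not part of the job, leave it. Origin: centre of its underside.
- spatula: Spatula lying at the near left; not part of the job, leave it. Origin: centre of its underside.
Mind the look-alikes: they are no part of the job. Leave any green look-alike of the jar3 alone.

How it is judged:
By the outcome, as a careful person would: the job done as asked, in the order asked, and still so for the second after the job is handed in, with the robot touching nothing.
Of jar1, jar2, jar3, jar4, jar5 only 3 to 5 are there at a start; the rules pass over those that are not, and their reading is None.
At some moment in a run one of jar1, jar2, jar3, jar4, jar5 may be knocked a few centimetres aside while the robot is not near it.
It also fails if it takes over 210 s, if anything falls off the work surface, if the arm or the gripper's body presses on something with over 40 N, if the wrist force passes 120 N, or if a joint passes its speed limit or range.

## Working session

There is one attempt and no reset: what is moved stays moved. The work goes in short steps, Python scripts to look and compute and a tool call to move; the robot and the scene stay as the last step left them, time stands still between calls to the robot, and variables do not carry over. Pictures are saved under pics/ and viewed, and the job is handed in when it is done.

Besides the shell and the picture viewer there is one more tool, called after "Emit:" by a JSON object that holds its "op" and its "data", one argument or row to a line. move_arm: Moves the arm, as the interface text tells. Its arguments: {"type":"object","properties":{"increments":{"type":"array","items":{"type":"number"}}},"required":["increments"]}

```bash
ls; mkdir -p pics; python3 - <<'E'
from workcell import ctrl
import cv2
o=ctrl.get_obs();print(o)
for n in("scene","top","wrist"):
    im=ctrl.get_image(n);cv2.imwrite(f"pics/{n}0.png",im["frame"][:,:,::-1])
    print(n,{k:v for k,v in im.items() if k!="frame"})
print(ctrl.grip_point_offset)
E
```

```text
pics
{'t': 0.0, 'qpos': array([-1.27995710e+00,  4.23828030e-01,  1.63071467e+00, -2.40586829e-05,
        1.08860873e+00, -1.90393130e-02]), 'qvel': array([-8.96278457e-04, -8.76975456e-04, -6.42723376e-04, -1.34411915e-05,
       -2.04641918e-03,  1.08455282e-03]), 'joint_torque': array([ 3.22864144e-04, -5.44624293e+01, -2.73672616e+01,  6.42866967e-02,
        2.26327922e-02, -1.23481300e-04]), 'ee_pos': array([ 190.41890854, -594.68123253,  221.90001457]), 'orientation': array([-3.10243344e+00, -4.84590319e-01,  3.64710427e-04]), 'ft_force': array([-0.28709955, -0.04896359, -0.84964967]), 'moment': array([-0.0048748 , -0.0256032 , -0.02983788]), 'width': 87.84075489637873}
scene {'vertical_fov': 57.70457721941673, 'cx': 281.39977218963185, 'cy': 208.08206602381404, 'distortion': array([-0.0598836,  0.       ,  0.       ,  0.       ,  0.       ]), 'pose': array([[ 8.03648068e-01,  4.59039966e-01, -3.78724296e-01,
         9.29702053e+02],
       [ 5.95035654e-01, -6.29534306e-01,  4.99618983e-01,
        -5.76378687e+02],
       [-9.07485585e-03, -6.26872290e-01, -7.79069175e-01,
[... 483 characters left out ...]
06760707e-03, -9.28441700e-02, -9.95639362e-01,
         1.22646878e+03],
       [ 0.00000000e+00,  0.00000000e+00,  0.00000000e+00,
         1.00000000e+00]])}
wrist {'vertical_fov': 71.39397841155935, 'cx': 282.1244790010615, 'cy': 211.8435042319691, 'distortion': array([0.0086239, 0.       , 0.       , 0.       , 0.       ]), 'mount': array([[ 8.92026932e-04, -9.61023755e-01, -2.76464368e-01,
         7.51693777e+01],
       [ 9.99999121e-01,  1.12855921e-03, -6.96458858e-04,
         1.96391858e-01],
       [ 9.81319914e-04, -2.76463503e-01,  9.61023917e-01,
        -1.61104816e+02],
       [ 0.00000000e+00,  0.00000000e+00,  0.00000000e+00,
         1.00000000e+00]])}
18.700000000000003
```

View pics/top0.png

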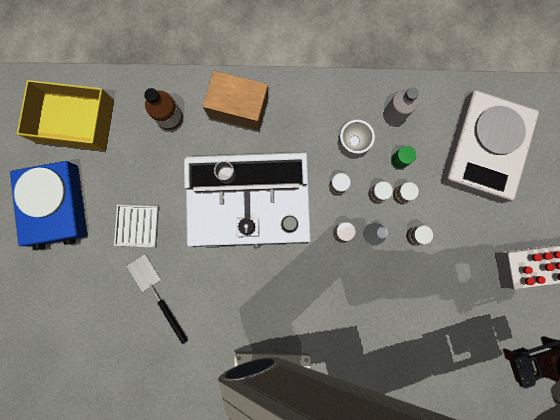

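View pics/scene0.png

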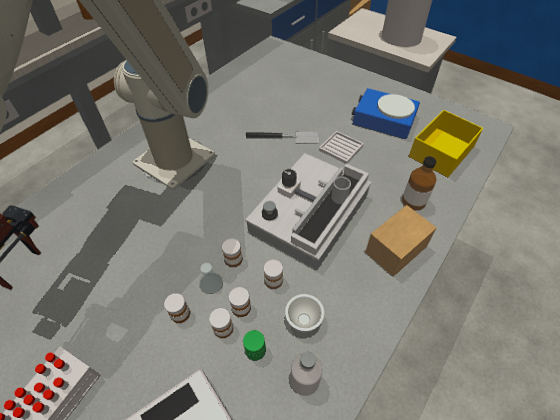

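View pics/wrist0.png

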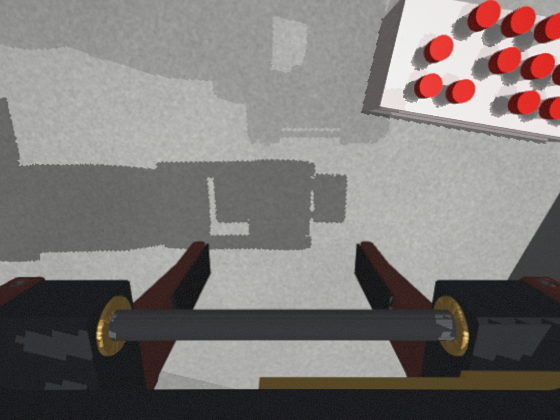

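```bash
cat > h.py <<'E'
import numpy as np,cv2
from workcell import ctrl
from scipy.spatial.transform import Rotation as R
def cam(im,obs=None):
    f=210/np.tan(np.radians(im["vertical_fov"])/2)
    K=np.array([[f,0,im["cx"]],[0,f,im["cy"]],[0,0,1.]])
    if "pose" in im: P=im["pose"]
    else:
        T=np.eye(4);T[:3,:3]=R.from_rotvec(obs["orientation"]).as_matrix();T[:3,3]=obs["ee_pos"];P=T@im["mount"]
    return K,np.array(im["distortion"]),P
def ray(c,uv):
    K,d,P=c
    n=cv2.undistortPoints(np.array(uv,float).reshape(-1,1,2),K,d).reshape(-1,2)
    D=np.c_[n,np.ones(len(n))]@P[:3,:3].T
    return P[:3,3],D
def onz(c,uv,z):
    o,D=ray(c,uv); return o+D*((z-o[2])/D[:,2])[:,None]
def proj(c,X):
    K,d,P=c; Ti=np.linalg.inv(P)
    return cv2.projectPoints(np.array(X,float).reshape(-1,1,3),cv2.Rodrigues(Ti[:3,:3])[0],Ti[:3,3],K,d)[0].reshape(-1,2)
def grab(n):
    o=ctrl.get_obs(); im=ctrl.get_image(n); return im["frame"],cam(im,o),o
def save(name,fr,box=None,s=1):
    if box: fr=fr[box[1]:box[3],box[0]:box[2]]
    cv2.imwrite("pics/"+name,cv2.resize(fr[:,:,::-1],None,fx=s,fy=s,interpolation=cv2.INTER_CUBIC))
def tool(dX,obs=None):
    "world shift -> tool shift"
    o=obs or ctrl.get_obs(); return R.from_rotvec(o["orientation"]).as_matrix().T@np.array(dX,float)
E
python3 - <<'E'
from h import *
fr,c,o=grab("top")
save("topL.png",fr,(100,130,320,260),3.5); save("topR.png",fr,(300,80,470,260),3.3)
np.set_printoptions(precision=1,suppress=True)
# white-ish lids
hsv=cv2.cvtColor(fr,cv2.COLOR_RGB2HSV)
m=((hsv[...,2]>175)&(hsv[...,1]<50)).astype(np.uint8)
n,l,st,ce=cv2.connectedComponentsWithStats(m)
for i in range(1,n):
    if st[i,4]>60: print(st[i],ce[i],onz(c,ce[i],75)[0])
R_=R.from_rotvec(o["orientation"]).as_matrix();print(R_)
E
```

```text
[ 449   91   90  109 3533] [492.6 146. ] [ 711.7 -605.9   75. ]
[340 120  35  33 233] [357.3 135.6] [ 731.5 -223.8   75. ]
[347 131  17  17 219] [354.7 138.9] [ 721.6 -216.5   75. ]
[184 153 124  35 970] [244.7 161.5] [649.5  91.7  75. ]
[  14  168   49   49 1882] [ 38.3 191.9] [549.2 671.8  75. ]
[219 168  14  12 127] [225.1 173.1] [615.1 145.4  75. ]
[332 173  19  18 261] [340.7 181.7] [ 598.7 -178.4   75. ]
[374 182  19  18 258] [383.1 190.2] [ 577.9 -296.6   75. ]
[400 182  19  18 258] [409.1 190.8] [ 578.1 -369.1   75. ]
[ 186  184  124   62 5988] [245.8 215.2] [498.3  83.5  75. ]
[ 114  205   43   42 1267] [135.9 225.9] [460.8 388.3  75. ]
[337 223  18  18 263] [345.5 231.2] [ 461.2 -193.1   75. ]
[415 226  18  19 265] [423.6 234.6] [ 457.2 -408.6   75. ]
[ 509  246   51   43 1004] [531.5 266.6] [ 376.5 -705.8   75. ]
[127 255  34  36 638] [143.2 272.5] [333. 361.  75.]
[[ 1.   0.3 -0. ]
 [ 0.3 -1.   0. ]
 [ 0.  -0.  -1. ]]
```

View pics/topL.png

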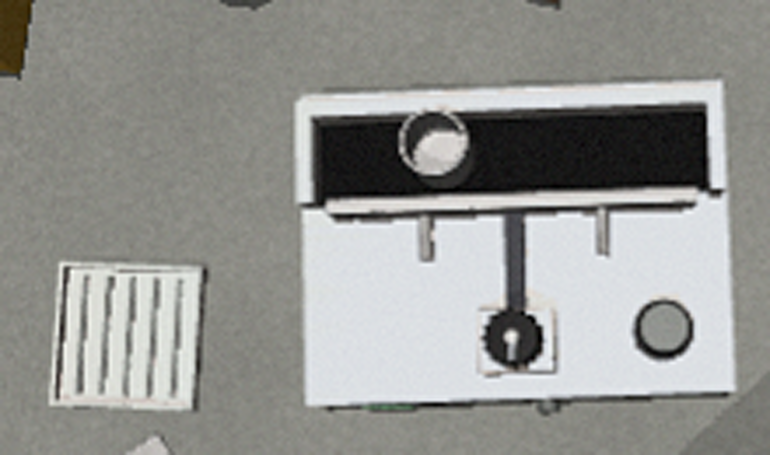

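View pics/topR.png

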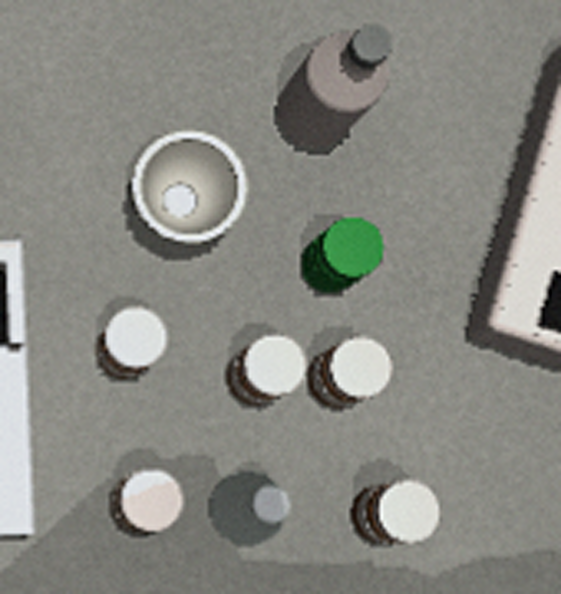

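```bash
python3 - <<'E'
from h import *
np.set_printoptions(precision=1,suppress=True)
fr,c,o=grab("top"); f2,c2,_=grab("scene")
save("scS.png",f2,(230,120,390,270),4.5)
save("scJ.png",f2,(150,220,340,370),4)
L=lambda p:(np.array(p,float)/3.5+[100,130]-0.36)
for nm,z,ps in [("front",70,[(307,404),(733,391)]),("fence rear top",105,[(297,98),(722,81)]),("fence inner top",105,[(313,118),(704,104)]),("bar top front",105,[(328,202),(696,190)]),("knob top",70+28+38,[(513,338)]),("plung",100,[(664,328)]),("beaker",138,[(434,143)]),("tray",14,[(62,263),(205,267),(196,409),(50,404)])]:
    X=onz(c,[L(p) for p in ps],z); print(nm,*X[:,:2]); 
    if len(ps)==2: d=X[1]-X[0]; print("  len",np.linalg.norm(d),"yaw",np.degrees(np.arctan2(d[0],-d[1])),"mid",X.mean(0))
    if len(ps)==4: print(X.mean(0))
# lids in scene
hsv=cv2.cvtColor(f2,cv2.COLOR_RGB2HSV)
m=((hsv[...,2]>165)&(hsv[...,1]<50)).astype(np.uint8)
n,l,st,ce=cv2.connectedComponentsWithStats(m)
for i in range(1,n):
    if st[i,4]>60 and st[i,4]<1500: print(st[i],ce[i],onz(c2,ce[i],75)[0])
print(proj(c2,[(598.7,-178.4,75),(577.9,-296.6,75),(578.1,-369,75),(461,-193,75),(457,-408.6,75)]))
E
```

```text
front [411.5 243.4] [430.6 -93.5]
  len 337.47252927180557 yaw 3.250290294835832 mid [421.1  75.   70. ]
fence rear top [650.  254.6] [671.4 -77.9]
  len 333.2084567904952 yaw 3.6908069972485746 mid [660.7  88.3 105. ]
fence inner top [634.4 241.3] [652.8 -64.2]
  len 306.0476613534437 yaw 3.4537889686473178 mid [643.6  88.5 105. ]
bar top front [568.3 226.5] [584.8 -59.4]
  len 286.35781086441483 yaw 3.2987079186728976 mid [576.6  83.6 105. ]
knob top [464.6  76.5]
plung [477.2 -37.1]
beaker [610.6 141.1]
tray [524.2 468. ] [523.9 346.8] [405.1 348.2] [405.8 470.9]
[464.7 408.5  14. ]
[ 14  27  86  44 165] [58.6 47.1] [-980.4  167.6   75. ]
[117  61  17  20  84] [122.   71.4] [-528.9  204.7   75. ]
[378  94  37  22 622] [395.8 104.8] [546.9 674.6  75. ]
[319 131  45  30 464] [340.8 146.2] [496.8 341.4  75. ]
[189 138  24  14 108] [197.5 145.1] [87.5 52.7 75. ]
[133 151  43  33 397] [154.9 170. ] [  58.1 -119.    75. ]
[315 181  56  78 349] [341.8 220.7] [665.8  64.3  75. ]
[222 239  18  15 214] [230.7 245.9] [ 460.4 -194.8   75. ]
[264 259  19  18 254] [272.8 267.4] [ 597.2 -179.8   75. ]
[201 263  10   9  74] [205.6 267.2] [ 450.6 -286.7   75. ]
[229 287  20  19 293] [238.3 295.7] [ 576.3 -298.    75. ]
[164 293  21  19 292] [173.8 302.2] [ 455.9 -409.9   75. ]
[285 294  40  37 688] [304.2 314. ] [ 739.9 -238.8   75. ]
[209 308  21  20 327] [219.1 317.4] [ 576.  -370.8   75. ]
[  3 409  20  11  75] [ 10.6 414.6] [ 360.  -819.7   75. ]
[[273.6 267.3]
 [239.1 295.7]
 [220.2 317.3]
 [231.3 245.6]
 [174.4 302.1]]
```

View pics/scS.png

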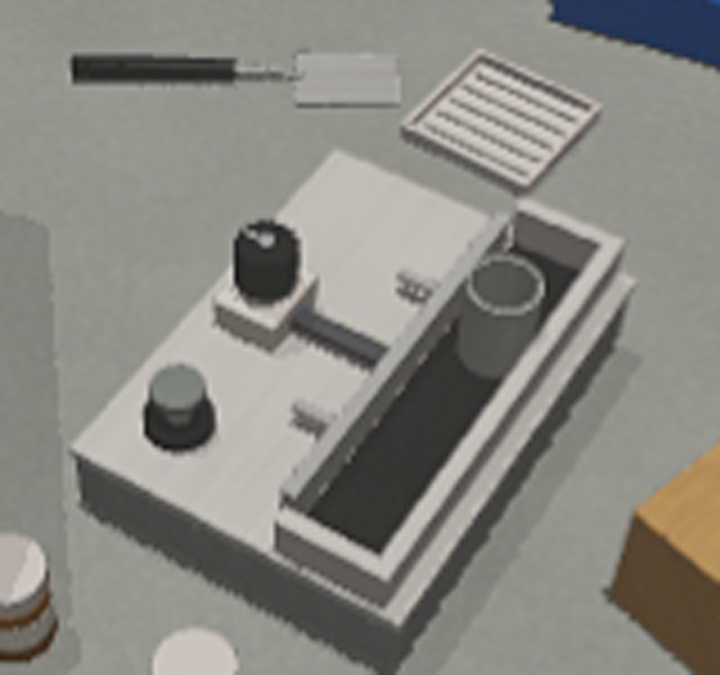

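View pics/scJ.png

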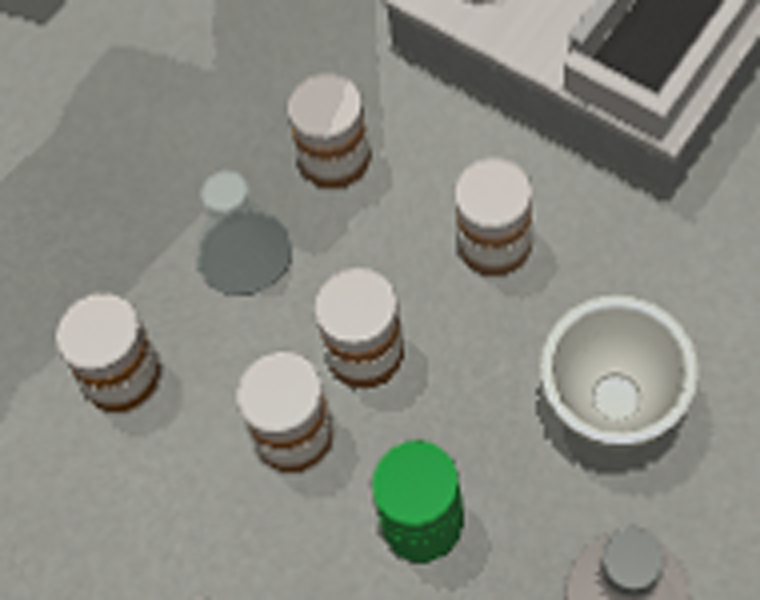

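```bash
cat >> h.py <<'E'
YAW=3.4
def plan(x,y,z,ang,obs=None):
    "target TCP world and tool-x heading (deg) -> dx dy dz yaw"
    o=obs or ctrl.get_obs(); M=R.from_rotvec(o["orientation"]).as_matrix()
    h=np.degrees(np.arctan2(M[1,0],M[0,0])); t=M.T@(np.array([x,y,z])-o["ee_pos"])
    print("t",round(o["t"],2),"pos",o["ee_pos"].round(1),"head",round(h,1),"w",round(o["width"],1),"F",o["ft_force"].round(1),"-> move",t.round(1),"yaw",round((h-ang+180)%360-180,1),"rows",round(np.linalg.norm(t)/62.5,1))
E
python3 - <<'E'
from h import *
np.set_printoptions(precision=1,suppress=True)
fr,c,o=grab("top"); f2,c2,_=grab("scene")
L=lambda p:(np.array(p,float)/3.5+[100,130]-0.36)
S=lambda p:(np.array(p,float)/4.5+[230,120]-0.39)
def tri(a,b):
    o1,d1=ray(c,[a]);o2,d2=ray(c2,[b]);d1=d1[0];d2=d2[0]
    A=np.c_[d1,-d2];s=np.linalg.lstsq(A,o2-o1,rcond=None)[0]
    p,q=o1+s[0]*d1,o2+s[1]*d2;return (p+q)/2,np.linalg.norm(p-q)
print("knob",tri(L((513,338)),S((266,238))),"plunger",tri(L((664,328)),S((178,382))),"beaker",tri(L((434,143)),S((505,284))),"tray",tri(L((128,336)),S((501,120))))
print(onz(c2,[S((266,238))],136),onz(c2,[S((505,284))],138), onz(c2,[S((402,130)),S((480,52)),S((602,107)),S((528,188))],14))
print(onz(c2,[S((75,452))],70),onz(c,[L((733,391))],70))
print(onz(c2,[S((385,578)),S((625,240)), ],105))
plan(610,141,260,93.4)
E
```

```text
knob (array([464.3,  76. , 145.5]), np.float64(0.664947681306805)) plunger (array([476.3, -36.8, 113.7]), np.float64(0.12123061448799079)) beaker (array([611.3, 141.6, 136.6]), np.float64(0.964117797046123)) tray (array([464.6, 410.9,   7.2]), np.float64(0.09579823522417505))
[[459.2  83.7 136. ]] [[612.1 140.8 138. ]] [[408.6 345.7  14. ]
 [409.  467.9  14. ]
 [527.5 467.6  14. ]
 [526.4 347.7  14. ]]
[[434.8 -96.6  70. ]] [[430.6 -93.5  70. ]]
[[664.3 -78.5 105. ]
 [646.1 255.  105. ]]
t 0.4 pos [ 190.5 -595.1  222.6] head 17.7 w 87.7 F [-0.1  0.   0.2] -> move [ 623.9 -573.2  -37.3] yaw -75.7 rows 13.6
```

Emit:
{"op": "move_arm", "data": {
  "increments": [0, 10, 0, -40, 0, 0, 60, -50, -40, -10, 0, 105, -95, -40, -20, 0, 150, -137, -40, -30, 0, 196, -180, -40, -40, 0, 242, -222, -40, -50, 0, 288, -265, -40, -60, 0, 334, -307, -40, -70, 0, 380, -349, -40, -75.7, 0, 426, -391, -40, -75.7, 0, 472, -433, -40, -75.7, 0, 518, -475, -38, -75.7]
}}

```text
t: 1.9
ee_pos: [536.0, 10.1, 261.3]
orientation: [2.153, 2.287, 0.001]
ft_force: [0.8, -0.5, 0.8]
width: 87.9
```

```bash
python3 - <<'E'
from h import *
plan(599,50,260,93.4)
E
```

```text
t 1.9 pos [536.   10.1 261.3] head 93.5 w 87.9 F [ 0.8 -0.5  0.8] -> move [36.  65.3  1.4] yaw 0.1 rows 1.2
```

Emit:
{"op": "move_arm", "data": {
  "increments": [0, 36, 60, 0, 0, 0, 36, 60, 0, 0, 0, 36, 60, 0, 0]
}}

```text
t: 2.28
ee_pos: [593.3, 49.8, 260.8]
orientation: [-2.152, -2.289, 0.001]
ft_force: [-0.5, -0.1, -1.2]
width: 87.8
```

```bash
python3 - <<'E'
from h import *
f,c,o=grab("wrist"); save("w1.png",f,None,1.4); plan(611,141,112,93.4)
E
```

```text
t 2.33 pos [592.8  49.1 261. ] head 93.5 w 88.0 F [-0.3 -0.3 -0.2] -> move [ 90.7  23.8 148.9] yaw 0.1 rows 2.8
```

View pics/w1.png

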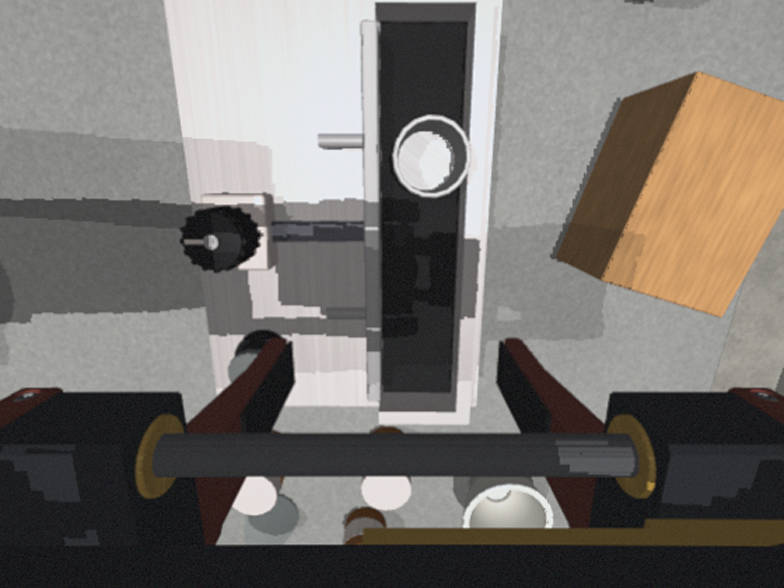

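```bash
cat > m.py <<'E'
from h import *
np.set_printoptions(precision=1,suppress=True)
E
python3 - <<'E'
from m import *
o=ctrl.get_obs();im=ctrl.get_image("wrist");c=cam(im,o)
W=lambda *p:[np.array(q)/1.4-.15 for q in p]
print("beaker",onz(c,W((431.5,156)),138))
print("fence in",onz(c,W((475.5,4),(457,400)),105))
print("bar in",onz(c,W((378,20),(379,400)),105))
print("knob",onz(c,W((211,242)),136),onz(c,W((211,242)),145))
E
```

```text
beaker [[610.5 140.5 138. ]]
fence in [[634.1 239.4 105. ]
 [652.4 -56.2 105. ]]
bar in [[569.7 226.2 105. ]
 [584.8 -60.4 105. ]]
knob [[461.6  74.3 136. ]] [[465.6  75.9 145. ]]
```

Emit:
{"op": "move_arm", "data": {
  "increments": [0, 50, 13, 0, 0, 0, 91, 23.5, 30, 0, 0, 91, 23.5, 80, 0, 0, 91, 23.5, 125, 0, 0, 91, 23.5, 150, 0, 0, 91, 23.5, 150, 0, 255, 91, 23.5, 150, 0, 255, 91, 23.5, 150, 0, 255, 91, 23.5, 150, 0, 255, 91, 23.5, 150, 0, 255, 91, 23.5, 150, 0, 255, 91, 23.5, 150, 0]
}}

```text
t: 3.88
ee_pos: [611.0, 141.0, 111.8]
orientation: [2.154, 2.286, 0.001]
ft_force: [-0.6, -1.0, 6.0]
width: 52.2
```

```bash
python3 - <<'E'
from m import *
plan(465,409.5,230,93.4)
E
```

```text
t 3.88 pos [611.  141.  111.8] head 93.4 w 52.2 F [-0.6 -1.   6. ] -> move [ 276.7 -129.6 -118.3] yaw 0.0 rows 5.2
```

Emit:
{"op": "move_arm", "data": {
  "increments": [255, 0, 0, -40, 0, 255, 0, 0, -80, 0, 255, 30, -14, -115, 0, 255, 80, -37, -118, 0, 255, 130, -61, -118, 0, 255, 180, -84, -118, 0, 255, 230, -108, -118, 0, 255, 276.7, -129.6, -118, 0, 255, 276.7, -129.6, -110, 0, 255, 276.7, -129.6, -60, 0, 255, 276.7, -129.6, -10, 0, 255, 276.7, -129.6, 25, 0]
}}

```text
t: 5.38
ee_pos: [464.3, 407.6, 83.8]
orientation: [2.154, 2.286, -0.005]
ft_force: [-0.6, -0.2, -1.2]
width: 52.5
```

```bash
python3 - <<'E'
from m import *
plan(465,409.5,47,93.4)
E
```

```text
t 5.38 pos [464.3 407.6  83.8] head 93.4 w 52.5 F [-0.6 -0.2 -1.2] -> move [ 1.9  0.9 36.8] yaw -0.0 rows 0.6
```

Emit:
{"op": "move_arm", "data": {
  "increments": [255, 2, 1, 20, 0, 255, 2, 1, 32, 0, 255, 2, 1, 37, 0, 255, 2, 1, 38, 0]
}}

```text
t: 5.88
ee_pos: [465.7, 409.9, 46.5]
orientation: [2.154, 2.286, -0.003]
ft_force: [-0.5, 0.2, -2.4]
width: 52.0
```

```bash
python3 - <<'E'
from m import *
plan(465,409.5,47,93.4)
E
```

```text
t 5.88 pos [465.7 409.9  46.5] head 93.4 w 52.0 F [-0.5  0.2 -2.4] -> move [-0.4 -0.7 -0.5] yaw -0.0 rows 0.0
```

Emit:
{"op": "move_arm", "data": {
  "increments": [255, 0, 0, 1.5, 0, 255, 0, 0, 1.5, 0]
}}

```text
t: 6.12
ee_pos: [466.3, 410.4, 45.9]
orientation: [2.154, 2.286, 0.0]
ft_force: [0.5, 0.2, 0.3]
width: 51.9
```

Emit:
{"op": "move_arm", "data": {
  "increments": [0, 0, 0, 0, 0, 0, 0, 0, 0, 0, 0, 0, 0, 0, 0, 0, 0, 0, -20, 0, 0, 0, 0, -60, 0, 0, 0, 0, -120, 0, 0, 0, 0, -180, 0, 0, 0, 0, -180, 0]
}}

```text
t: 7.12
ee_pos: [468.7, 412.7, 233.0]
orientation: [2.153, 2.285, 0.018]
ft_force: [0.7, 0.1, 0.4]
width: 87.8
```

```bash
python3 - <<'E'
from m import *
f,c,o=grab("top");save("t2.png",f,(90,100,470,300),2)
hsv=cv2.cvtColor(f,cv2.COLOR_RGB2HSV)
m=((hsv[...,2]>175)&(hsv[...,1]<50)).astype(np.uint8)
n,l,st,ce=cv2.connectedComponentsWithStats(m)
for i in range(1,n):
    if 150<st[i,4]<350: print(st[i],ce[i],onz(c,ce[i],75)[0])
plan(520,-130,230,93.4)
plan(460,-194,38,93.4)
E
```

```text
[340 120  35  33 250] [357.8 135.7] [ 731.2 -225.    75. ]
[346 130  19  19 257] [354.8 138.6] [ 722.6 -216.8   75. ]
[332 173  19  18 266] [340.8 181.6] [ 599.  -178.5   75. ]
[374 182  19  18 266] [383.1 190.1] [ 578.1 -296.6   75. ]
[400 182  19  19 264] [409.2 190.7] [ 578.2 -369.1   75. ]
[337 223  19  18 273] [345.7 231.2] [ 461.1 -193.6   75. ]
[415 226  18  19 268] [423.6 234.5] [ 457.4 -408.7   75. ]
[127 263  23  29 237] [137.7 277. ] [320.2 375.6  75. ]
t 7.17 pos [467.3 411.5 229.8] head 93.4 w 88.3 F [-0.1 -0.9 -0.3] -> move [-543.6   20.5   -1.8] yaw 0.0 rows 8.7
t 7.17 pos [467.3 411.5 229.8] head 93.4 w 88.3 F [-0.1 -0.9 -0.3] -> move [-604.6  -44.3  189.6] yaw 0.0 rows 10.2
```

View pics/t2.png

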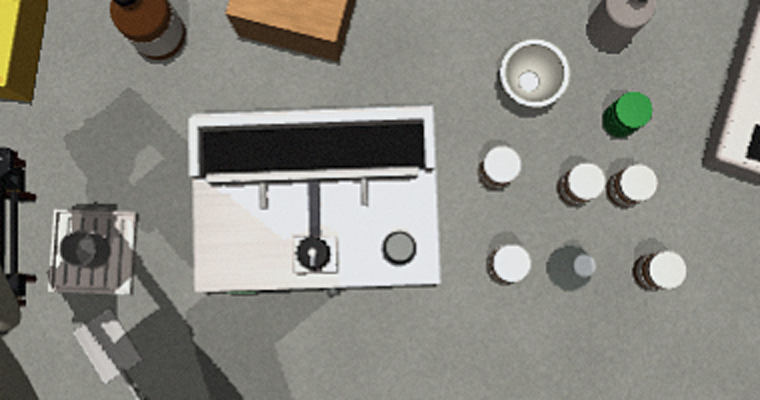

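Emit:
{"op": "move_arm", "data": {
  "increments": [0, -62, -4, 0, 0, 0, -124, -9, 0, 0, 0, -186, -13, 0, 0, 0, -248, -18, 0, 0, 0, -310, -22, 0, 0, 0, -372, -27, 0, 0, 0, -434, -31, 0, 0, 0, -496, -36, 0, 0, 0, -558, -40, 0, 0, 0, -604.7, -43.8, 20, 0, 0, -604.7, -43.8, 75, 0, 0, -604.7, -43.8, 120, 0]
}}

```text
t: 8.68
ee_pos: [458.5, -194.6, 105.2]
orientation: [-2.156, -2.284, -0.009]
ft_force: [0.5, -0.2, -0.1]
width: 87.6
```

```bash
python3 - <<'E'
from m import *
plan(460.7,-194.3,40,93.4)
E
```

```text
t 8.68 pos [ 458.5 -194.6  105.2] head 93.3 w 87.6 F [ 0.5 -0.2 -0.1] -> move [-0.1  1.9 65.2] yaw -0.1 rows 1.0
```

Emit:
{"op": "move_arm", "data": {
  "increments": [0, 0, 2, 35, 0, 0, 0, 2, 58, 0, 0, 0, 2, 65, 0, 0, 0, 2, 65, 0, 255, 0, 2, 65, 0, 255, 0, 2, 65, 0, 255, 0, 2, 65, 0, 255, 0, 2, 65, 0, 255, 0, 2, 65, 0, 255, 0, 2, 65, 0]
}}

```text
t: 9.93
ee_pos: [460.9, -194.3, 40.6]
orientation: [-2.156, -2.284, -0.009]
ft_force: [-0.9, 0.3, 5.9]
width: 51.9
```

```bash
python3 - <<'E'
from m import *
plan(605.2,210.8,230,93.4)
E
```

```text
t 9.93 pos [ 460.9 -194.3   40.6] head 93.3 w 51.9 F [-0.9  0.3  5.9] -> move [ 396.9  168.1 -187.1] yaw -0.1 rows 7.5
```

Emit:
{"op": "move_arm", "data": {
  "increments": [255, 0, 0, -40, 0, 255, 0, 0, -90, 0, 255, 0, 0, -150, 0, 255, 40, 17, -187, 0, 255, 95, 40, -187, 0, 255, 150, 63, -187, 0, 255, 205, 87, -187, 0, 255, 260, 110, -187, 0, 255, 315, 133, -187, 0, 255, 370, 157, -187, 0, 255, 397, 168, -187, 0, 255, 397, 168, -170, 0]
}}

```text
t: 11.42
ee_pos: [605.9, 213.2, 212.8]
orientation: [2.153, 2.287, 0.012]
ft_force: [-1.2, -0.9, -2.0]
width: 51.8
```

```bash
python3 - <<'E'
from m import *
plan(605.2,210.8,111.5,93.4)
E
```

```text
t 11.43 pos [605.9 213.2 212.8] head 93.5 w 51.8 F [-1.2 -0.9 -2. ] -> move [ -2.8  -1.5 101.3] yaw 0.1 rows 1.6
```

Emit:
{"op": "move_arm", "data": {
  "increments": [255, -3, -1.5, 20, 0, 255, -3, -1.5, 60, 0, 255, -3, -1.5, 85, 0, 255, -3, -1.5, 97, 0, 255, -3, -1.5, 101, 0, 255, -3, -1.5, 102, 0, 255, -3, -1.5, 102, 0]
}}

```text
t: 12.3
ee_pos: [605.8, 210.7, 111.8]
orientation: [2.152, 2.286, 0.014]
ft_force: [-0.1, -0.5, -2.7]
width: 51.8
```

```bash
python3 - <<'E'
from m import *
plan(605.2,210.8,111.5,93.4)
f,c,o=grab("scene");save("s3.png",f,(230,120,390,270),4)
E
```

```text
t 12.3 pos [605.8 210.7 111.8] head 93.5 w 51.8 F [-0.1 -0.5 -2.7] -> move [ 0.1 -0.6  0.3] yaw 0.1 rows 0.0
```

View pics/s3.png

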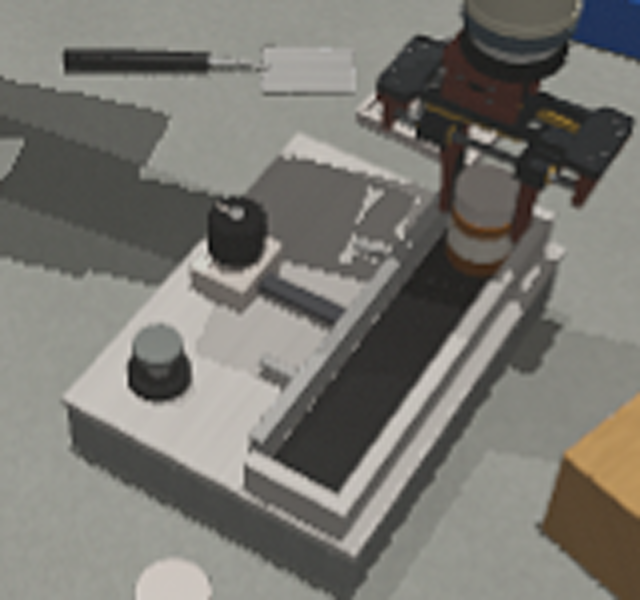

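Emit:
{"op": "move_arm", "data": {
  "increments": [255, 0, 0, 1.5, 0, 0, 0, 0, 1.5, 0, 0, 0, 0, 1, 0, 0, 0, 0, 0, 0, 0, 0, 0, -20, 0, 0, 0, 0, -60, 0, 0, 0, 0, -110, 0, 0, -60, -1, -118, 0]
}}

```text
t: 13.35
ee_pos: [610.2, 152.9, 235.4]
orientation: [2.144, 2.288, 0.027]
ft_force: [1.0, -0.2, 0.6]
width: 87.8
```

```bash
cat > jars.py <<'E'
from m import *
f,c,o=grab("top")
hsv=cv2.cvtColor(f,cv2.COLOR_RGB2HSV)
m=((hsv[...,2]>130)&(hsv[...,1]<50)).astype(np.uint8)
n,l,st,ce=cv2.connectedComponentsWithStats(m)
for i in range(1,n):
    if 180<st[i,4]<380 and st[i,2]<23: print(st[i],ce[i],"z75",onz(c,ce[i],75)[0][:2],"z145",onz(c,ce[i],145)[0][:2])
E
python3 jars.py; python3 -c "
from m import *
plan(598.2,-179.3,230,93.4)"
```

```text
[229 192  16  29 232] [238.2 209.2] z75 [514.4 105.2] z145 [507.9  98.2]
t 13.4 pos [609.4 144.7 234.4] head 93.5 w 88.0 F [ 0.7 -3.6 -0.9] -> move [-322.8  -31.     2.9] yaw 0.1 rows 5.2
```

Emit:
{"op": "move_arm", "data": {
  "increments": [0, -55, -5, 0, 0, 0, -110, -10, 0, 0, 0, -165, -15, 0, 0, 0, -220, -20, 0, 0, 0, -275, -25, 0, 0, 0, -310, -29, 0, 0, 0, -323, -31, 0, 0]
}}

```text
t: 14.28
ee_pos: [598.0, -181.4, 233.9]
orientation: [2.15, 2.279, 0.02]
ft_force: [-0.3, 0.3, 1.3]
width: 88.1
```

```bash
sed -i 's/>130/>175/' jars.py; python3 jars.py; python3 -c "
from m import *
plan(598.2,-179.3,40,93.4)
f,c,o=grab('top');save('t4.png',f,(90,100,470,300),2)"
```

```text
[415 226  18  19 265] [423.6 234.6] z75 [ 457.2 -408.5] z145 [ 454.1 -384.3]
t 14.32 pos [ 598.  -181.7  233.7] head 93.4 w 87.8 F [-0.4 -0.8  0.3] -> move [  1.9  -2.5 193.7] yaw -0.0 rows 3.1
```

View pics/t4.png

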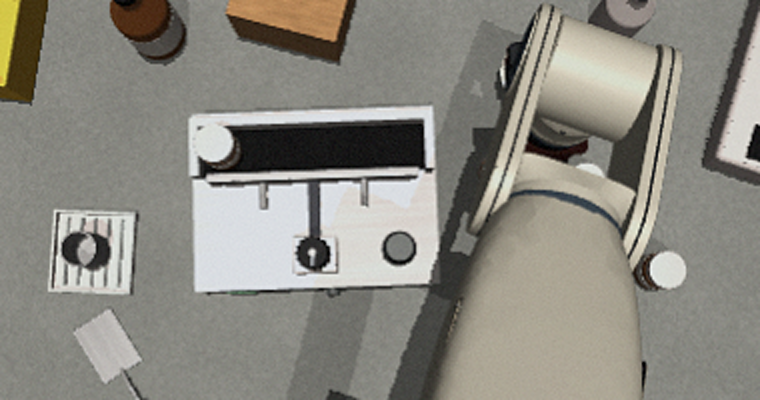

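```bash
cat > wj.py <<'E'
from m import *
import sys
f,c,o=grab("wrist"); save(sys.argv[1],f)
hsv=cv2.cvtColor(f,cv2.COLOR_RGB2HSV)
m=((hsv[...,2]>165)&(hsv[...,1]<50)).astype(np.uint8)
n,l,st,ce=cv2.connectedComponentsWithStats(m)
for i in range(1,n):
    if st[i,4]>250: print(st[i],ce[i],"bboxc",onz(c,st[i,:2]+st[i,2:4]/2-.5,75)[0][:2],"z75",onz(c,ce[i],75)[0][:2])
E
python3 wj.py w4.png
```

```text
[    0     0   560   309 97365] [308.3 148.5] bboxc [ 594.  -131.3] z75 [ 624.6 -123.8]
[177 166  24  33 502] [189.6 182.2] bboxc [ 495.9 -167.5] z75 [ 497.1 -167.7]
[ 155  340  251   49 8622] [271.1 362.6] bboxc [ 610.6 -406. ] z75 [ 598.6 -404.4]
```

View pics/w4.png

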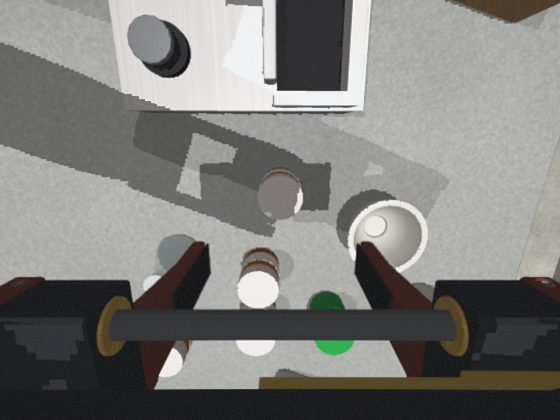

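```bash
cat > px.py <<'E'
from m import *
import sys
o=ctrl.get_obs();c=cam(ctrl.get_image("wrist"),o)
z=float(sys.argv[1]);a=list(map(float,sys.argv[2:]))
print(onz(c,np.array(a).reshape(-1,2),z))
E
python3 px.py 75 280 195 258 291
```

```text
[[ 597.2 -175.2   75. ]
 [ 577.4 -297.3   75. ]]
```

Emit:
{"op": "move_arm", "data": {
  "increments": [0, 3, -2.5, 50, 0, 0, 3, -2.5, 105, 0, 0, 3, -2.5, 155, 0, 0, 3, -2.5, 185, 0, 0, 3, -2.5, 193.5, 0, 0, 3, -2.5, 193.5, 0, 255, 3, -2.5, 193.5, 0, 255, 3, -2.5, 193.5, 0, 255, 3, -2.5, 193.5, 0, 255, 3, -2.5, 193.5, 0, 255, 3, -2.5, 193.5, 0, 255, 3, -2.5, 193.5, 0]
}}

```text
t: 15.98
ee_pos: [598.2, -175.0, 40.2]
orientation: [2.148, 2.283, 0.02]
ft_force: [-0.6, 1.0, 7.1]
width: 51.8
```

```bash
python3 -c "
from m import *
plan(608.8,148.9,230,93.4)"
```

```text
t 15.97 pos [ 598.2 -175.    40.2] head 93.5 w 51.8 F [-0.6  1.   7.1] -> move [ 323.3   33.1 -188.3] yaw 0.1 rows 6.0
```

Emit:
{"op": "move_arm", "data": {
  "increments": [255, 0, 0, -40, 0, 255, 0, 0, -90, 0, 255, 0, 0, -150, 0, 255, 40, 4, -188, 0, 255, 95, 10, -188, 0, 255, 150, 15, -188, 0, 255, 205, 21, -188, 0, 255, 260, 27, -188, 0, 255, 310, 32, -188, 0, 255, 326, 33, -180, 0, 255, 326, 33, -150, 0, 255, 326, 33, -110, 0]
}}

```text
t: 17.48
ee_pos: [609.9, 151.7, 151.0]
orientation: [2.146, 2.283, 0.021]
ft_force: [-0.1, 0.1, -3.2]
width: 52.0
```

```bash
python3 -c "
from m import *
plan(608.8,151.5,110.7,93.4)
print(R.from_rotvec(ctrl.get_obs()['orientation']).as_matrix()[:,2]*100)
f,c,o=grab('scene');save('s5.png',f,(230,120,390,270),3)"
```

```text
t 17.48 pos [609.9 151.7 151. ] head 93.5 w 52.0 F [-0.1  0.1 -3.2] -> move [-0.3 -1.7 40.3] yaw 0.1 rows 0.6
[   1.5    0.4 -100. ]
```

View pics/s5.png

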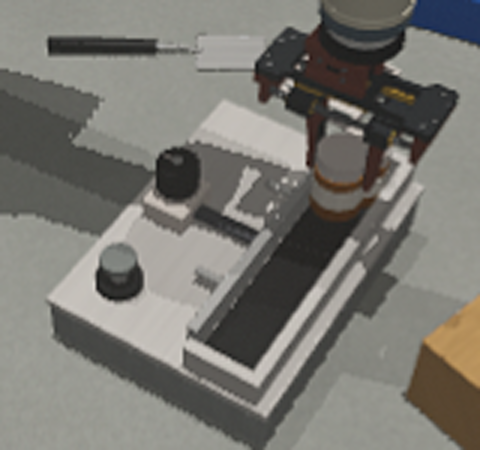

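Emit:
{"op": "move_arm", "data": {
  "increments": [255, 0, -1.7, 20, 0, 255, 0, -1.7, 33, 0, 255, 0, -1.7, 39, 0, 255, 0, -1.7, 41, 0, 255, 0, -1.7, 41.5, 0, 0, 0, -1.7, 41, 0, 0, 0, -1.7, 41, 0, 0, 0, -1.7, 40, 0, 0, 0, -1.7, 20, 0, 0, 0, -1.7, -20, 0, 0, 0, -1.7, -60, 0, 0, 0, -1.7, -80, 0]
}}

```text
t: 19.02
ee_pos: [604.6, 150.5, 228.2]
orientation: [2.15, 2.285, 0.013]
ft_force: [0.2, 0.6, -0.5]
width: 87.9
```

```bash
python3 jars.py; python3 -c "
from m import *
plan(577.2,-270,230,93.4)"
```

```text
[149 113   9 100 370] [151.9 163.4] z75 [637.7 353.1] z145 [623.7 331. ]
[347 131  17  17 197] [354.6 138.9] z75 [ 721.7 -216. ] z145 [ 702.6 -203.4]
[374 182  19  18 255] [383.2 190.1] z75 [ 578.1 -296.7] z145 [ 567.7 -279.3]
[400 182  19  18 256] [409.1 190.8] z75 [ 578. -369.] z145 [ 567.6 -347.2]
[415 226  18  19 263] [423.5 234.6] z75 [ 457.1 -408.5] z145 [ 454.1 -384.3]
t 19.07 pos [605.6 150.7 230.2] head 93.5 w 87.7 F [0.9 0.4 1.9] -> move [-418.2  -54.    -1.6] yaw 0.1 rows 6.7
```

Emit:
{"op": "move_arm", "data": {
  "increments": [0, -55, -7, 0, 0, 0, -110, -13, 0, 0, 0, -165, -20, 0, 0, 0, -220, -27, 0, 0, 0, -275, -34, 0, 0, 0, -330, -41, 0, 0, 0, -385, -48, 0, 0, 0, -430, -54, 0, 0, 0, -445.3, -55.7, 0, 0, 0, -445.3, -55.7, 0, 0]
}}

```text
t: 20.32
ee_pos: [576.7, -297.3, 228.0]
orientation: [2.151, 2.283, 0.016]
ft_force: [0.5, 0.2, 0.1]
width: 87.5
```

```bash
python3 -c "
from m import *
plan(577.2,-297.2,40,93.4)"; python3 wj.py w6.png
```

```text
t 20.32 pos [ 576.7 -297.3  228. ] head 93.4 w 87.5 F [0.5 0.2 0.1] -> move [ -0.6  -1.6 188. ] yaw 0.0 rows 3.0
[  37    0  132   69 4461] [115.8  22.5] bboxc [ 399.1 -147. ] z75 [ 412.4 -136.6]
[  271     0   289   280 45805] [458.8 105.9] bboxc [ 712.9 -224.7] z75 [ 751.2 -189.3]
[    0    97   371   212 35728] [140.5 227.5] bboxc [ 471.1 -306.7] z75 [ 420.6 -338.8]
[ 191  122   53   42 1257] [216.8 145.6] bboxc [ 506.3 -240.1] z75 [ 506.1 -243.2]
[259 182  15  37 365] [266.7 199.8] bboxc [ 560.1 -298.7] z75 [ 560.8 -298.5]
[ 386  223   80   78 2007] [422.  266.3] bboxc [ 751.1 -362.3] z75 [ 748.2 -368.7]
[ 155  341  127   48 5002] [217.7 364.1] bboxc [ 507.8 -522.6] z75 [ 507.4 -522. ]
[ 283  340  124   37 2778] [341.  360.5] bboxc [ 671.8 -504. ] z75 [ 667.6 -508.2]
```

View pics/w6.png

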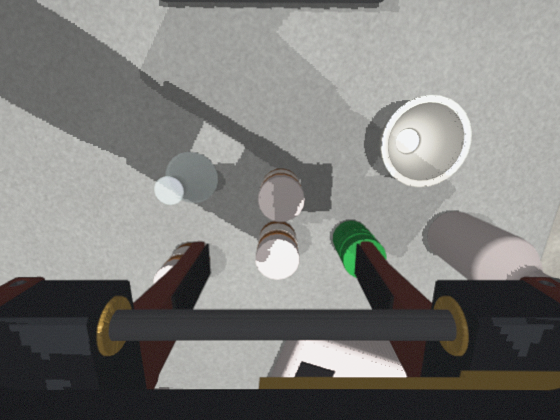

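Emit:
{"op": "move_arm", "data": {
  "increments": [0, 0, -1.6, 50, 0, 0, 0, -1.6, 105, 0, 0, 0, -1.6, 155, 0, 0, 0, -1.6, 180, 0, 0, 0, -1.6, 188, 0, 0, 0, -1.6, 188, 0, 255, 0, -1.6, 188, 0, 255, 0, -1.6, 188, 0, 255, 0, -1.6, 188, 0, 255, 0, -1.6, 188, 0, 255, 0, -1.6, 188, 0, 255, 0, -1.6, 188, 0]
}}

```text
t: 21.88
ee_pos: [577.4, -295.8, 40.5]
orientation: [2.15, 2.284, 0.016]
ft_force: [-2.1, 0.2, 5.7]
width: 51.3
```

```bash
python3 -c "
from m import *
plan(612.5,87,230,93.4)"
```

```text
t 21.88 pos [ 577.4 -295.8   40.5] head 93.5 w 51.3 F [-2.1  0.2  5.7] -> move [ 380.6   60.4 -187.5] yaw 0.1 rows 6.9
```

Emit:
{"op": "move_arm", "data": {
  "increments": [255, 0, 0, -40, 0, 255, 0, 0, -90, 0, 255, 0, 0, -150, 0, 255, 40, 6, -187, 0, 255, 95, 15, -187, 0, 255, 150, 24, -187, 0, 255, 205, 33, -187, 0, 255, 260, 41, -187, 0, 255, 315, 50, -187, 0, 255, 360, 58, -187, 0, 255, 381.5, 60.5, -180, 0, 255, 381.5, 60.5, -150, 0]
}}

```text
t: 23.38
ee_pos: [614.0, 89.6, 193.0]
orientation: [2.146, 2.285, 0.02]
ft_force: [0.4, -0.5, -2.3]
width: 51.4
```

```bash
python3 -c "
from m import *
plan(612.5,88,111,93.4)
f,c,o=grab('scene');save('s7.png',f,(230,120,390,270),3)"
```

```text
t 23.38 pos [614.   89.6 193. ] head 93.6 w 51.4 F [ 0.4 -0.5 -2.3] -> move [-1.8 -2.8 81.9] yaw 0.2 rows 1.3
```

View pics/s7.png

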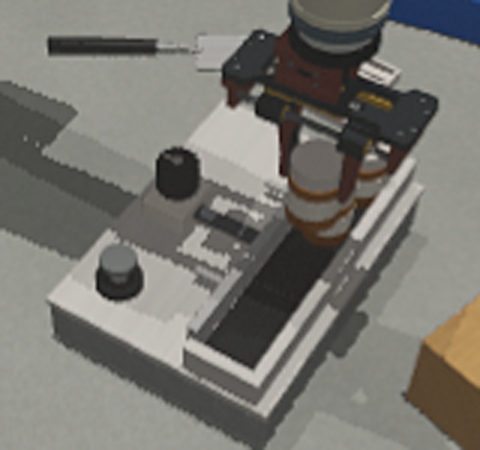

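Emit:
{"op": "move_arm", "data": {
  "increments": [255, -1.8, -2.8, 35, 0, 255, -1.8, -2.8, 62, 0, 255, -1.8, -2.8, 77, 0, 255, -1.8, -2.8, 82, 0, 255, -1.8, -2.8, 83, 0, 255, -1.8, -2.8, 83, 0, 0, -1.8, -2.8, 83, 0, 0, -1.8, -2.8, 82, 0, 0, -1.8, -2.8, 81, 0, 0, -1.8, -2.8, 60, 0, 0, -1.8, -2.8, 15, 0, 0, -1.8, -2.8, -35, 0]
}}

```text
t: 24.92
ee_pos: [607.4, 86.1, 223.0]
orientation: [2.151, 2.289, 0.007]
ft_force: [1.1, -0.2, -0.2]
width: 88.3
```

```bash
python3 jars.py; python3 -c "
from m import *
plan(577.2,-369.8,230,93.4)"
```

```text
[254 104  12 104 369] [259.3 157.9] z75 [660.6  50.9] z145 [645.2  47.2]
[182 111   6 104 327] [184.7 166. ] z75 [632.7 260. ] z145 [619.  243.6]
[188 111   6  97 333] [190.8 161.1] z75 [647.1 243.4] z145 [632.5 228. ]
[400 182  19  18 252] [409.  190.8] z75 [ 577.9 -368.8] z145 [ 567.5 -347. ]
[405 216  19  18 263] [413.9 224.6] z75 [ 484.1 -382. ] z145 [ 479.4 -359.4]
t 24.98 pos [611.1  86.6 230.7] head 93.6 w 87.5 F [2.  0.8 4.7] -> move [-453.4  -62.2   -1.8] yaw 0.2 rows 7.3
```

Emit:
{"op": "move_arm", "data": {
  "increments": [0, -55, -7, 0, 0, 0, -110, -15, 0, 0, 0, -165, -22, 0, 0, 0, -220, -30, 0, 0, 0, -275, -37, 0, 0, 0, -330, -45, 0, 0, 0, -385, -53, 0, 0, 0, -435, -60, 0, 0, 0, -453.4, -62.2, 0, 0, 0, -453.4, -62.2, 0, 0]
}}

```text
t: 26.22
ee_pos: [576.9, -370.3, 227.6]
orientation: [2.149, 2.283, 0.021]
ft_force: [-0.7, -0.4, 0.3]
width: 87.8
```

```bash
python3 -c "
from m import *
plan(577.2,-369.8,40,93.4)"; python3 wj.py w8.png>/dev/null
```

```text
t 26.23 pos [ 576.9 -370.3  227.6] head 93.5 w 87.8 F [-0.7 -0.4  0.3] -> move [ -0.3  -2.4 187.6] yaw 0.1 rows 3.0
```

View pics/w8.png

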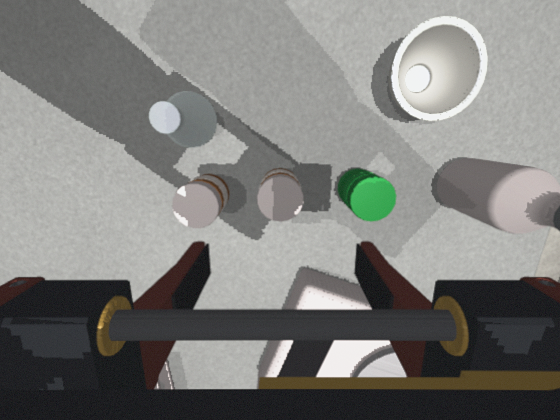

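Emit:
{"op": "move_arm", "data": {
  "increments": [40, 0, -2.4, 50, 0, 40, 0, -2.4, 105, 0, 40, 0, -2.4, 155, 0, 40, 0, -2.4, 180, 0, 40, 0, -2.4, 187.6, 0, 40, 0, -2.4, 187.6, 0, 255, 0, -2.4, 187.6, 0, 255, 0, -2.4, 187.6, 0, 255, 0, -2.4, 187.6, 0, 255, 0, -2.4, 187.6, 0, 255, 0, -2.4, 187.6, 0]
}}

```text
t: 27.65
ee_pos: [577.6, -368.5, 41.2]
orientation: [2.147, 2.283, 0.021]
ft_force: [-0.4, 0.9, 6.3]
width: 51.5
```

```bash
python3 -c "
from m import *
plan(616.2,25.5,230,93.4)"
```

```text
t 27.65 pos [ 577.6 -368.5   41.2] head 93.5 w 51.5 F [-0.4  0.9  6.3] -> move [ 391.7   65.5 -186.3] yaw 0.1 rows 7.0
```

Emit:
{"op": "move_arm", "data": {
  "increments": [255, 0, 0, -40, 0, 255, 0, 0, -90, 0, 255, 0, 0, -150, 0, 255, 40, 6, -186, 0, 255, 95, 15, -186, 0, 255, 150, 24, -186, 0, 255, 205, 34, -186, 0, 255, 260, 43, -186, 0, 255, 315, 53, -186, 0, 255, 370, 62, -186, 0, 255, 392, 65.5, -180, 0, 255, 392, 65.5, -150, 0]
}}

```text
t: 29.15
ee_pos: [618.0, 27.6, 194.8]
orientation: [2.142, 2.284, 0.025]
ft_force: [-0.0, 0.6, -3.1]
width: 51.6
```

```bash
python3 -c "
from m import *
plan(616.2,26,111.5,93.4)
f,c,o=grab('scene');save('s9.png',f,(230,120,390,270),3)"
```

```text
t 29.15 pos [618.   27.6 194.8] head 93.7 w 51.6 F [-0.   0.6 -3.1] -> move [-1.8 -3.4 83.2] yaw 0.3 rows 1.3
```

View pics/s9.png

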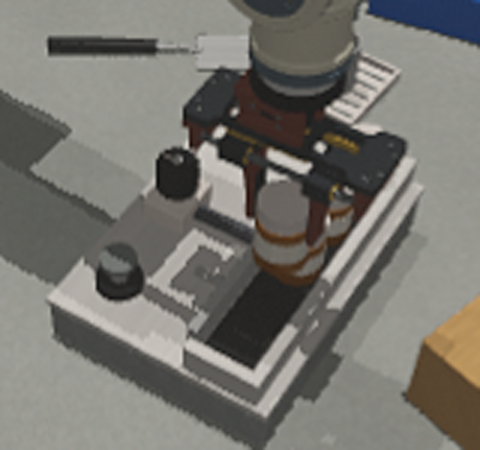

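Emit:
{"op": "move_arm", "data": {
  "increments": [255, -1.8, -3.2, 35, 0, 255, -1.8, -3.2, 62, 0, 255, -1.8, -3.2, 78, 0, 255, -1.8, -3.2, 83.5, 0, 255, -1.8, -3.2, 84.5, 0, 255, -1.8, -3.2, 84.5, 0, 0, -1.8, -3.2, 84.5, 0, 0, -1.8, -3.2, 83.5, 0, 0, -1.8, -3.2, 82.5, 0, 0, -1.8, -3.2, 60, 0, 0, -1.8, -3.2, 15, 0, 0, -1.8, -3.2, -35, 0]
}}

```text
t: 30.7
ee_pos: [610.8, 24.4, 224.8]
orientation: [2.148, 2.288, 0.014]
ft_force: [1.0, -0.3, -0.3]
width: 87.7
```

```bash
python3 jars.py; python3 -c "
from m import *
plan(483.3,-382.8,230,93.4)"
```

```text
[223 107  11  98 334] [227.6 159. ] z75 [655.4 139.9] z145 [640.3 130.8]
[289 107   4 100 333] [290.3 159.1] z75 [659.4 -36.2] z145 [644.  -34.6]
[230 163  16  24 233] [238.3 175.3] z75 [609.7 108.1] z145 [597.4 101. ]
[405 216  18  18 258] [413.9 224.6] z75 [ 484.2 -381.8] z145 [ 479.5 -359.2]
t 30.75 pos [614.6  24.5 232.4] head 93.6 w 88.0 F [2.3 0.6 5.4] -> move [-398.2 -156.6   -1.9] yaw 0.2 rows 6.8
```

Emit:
{"op": "move_arm", "data": {
  "increments": [0, -50, -20, 0, 0, 0, -105, -41, 0, 0, 0, -160, -63, 0, 0, 0, -215, -84, 0, 0, 0, -270, -106, 0, 0, 0, -325, -128, 0, 0, 0, -380, -149, 0, 0, 0, -398.2, -156.6, 0, 0, 0, -398.2, -156.6, 0, 0]
}}

```text
t: 31.88
ee_pos: [482.9, -383.4, 227.6]
orientation: [2.146, 2.28, 0.026]
ft_force: [0.5, 0.3, 0.0]
width: 88.0
```

```bash
python3 -c "
from m import *
plan(483.3,-382.8,40,93.4)"; python3 wj.py w10.png>/dev/null
```

```text
t 31.88 pos [ 482.9 -383.4  227.6] head 93.5 w 88.0 F [0.5 0.3 0. ] -> move [ -0.1  -3.2 187.6] yaw 0.1 rows 3.0
```

View pics/w10.png

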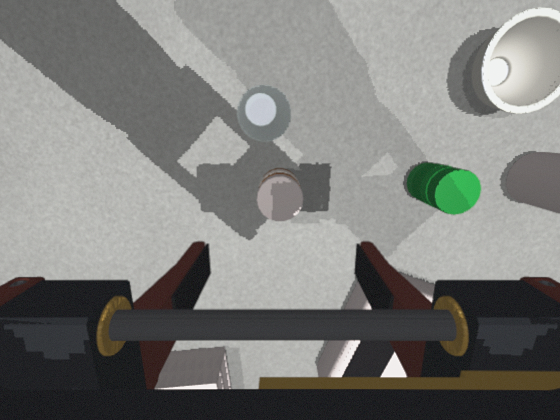

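Emit:
{"op": "move_arm", "data": {
  "increments": [0, 0, -3.2, 50, 0, 0, 0, -3.2, 105, 0, 0, 0, -3.2, 155, 0, 0, 0, -3.2, 180, 0, 0, 0, -3.2, 187.6, 0, 0, 0, -3.2, 187.6, 0, 255, 0, -3.2, 187.6, 0, 255, 0, -3.2, 187.6, 0, 255, 0, -3.2, 187.6, 0, 255, 0, -3.2, 187.6, 0, 255, 0, -3.2, 187.6, 0, 255, 0, -3.2, 187.6, 0]
}}

```text
t: 33.42
ee_pos: [483.6, -381.6, 40.5]
orientation: [2.144, 2.282, 0.026]
ft_force: [-1.2, 0.1, 5.0]
width: 51.3
```

```bash
python3 -c "
from m import *
plan(619.5,-35.5,230,93.4)"
```

```text
t 33.42 pos [ 483.6 -381.6   40.5] head 93.6 w 51.3 F [-1.2  0.1  5. ] -> move [ 337.8  160.7 -185.1] yaw 0.2 rows 6.7
```

Emit:
{"op": "move_arm", "data": {
  "increments": [255, 0, 0, -40, 0, 255, 0, 0, -90, 0, 255, 0, 0, -150, 0, 255, 40, 19, -185, 0, 255, 90, 43, -185, 0, 255, 140, 67, -185, 0, 255, 190, 90, -185, 0, 255, 240, 114, -185, 0, 255, 290, 138, -185, 0, 255, 325, 155, -185, 0, 255, 337.8, 160.7, -178, 0, 255, 337.8, 160.7, -150, 0]
}}

```text
t: 34.92
ee_pos: [621.2, -34.6, 195.2]
orientation: [2.141, 2.282, 0.029]
ft_force: [0.3, 0.3, -3.5]
width: 51.8
```

```bash
python3 -c "
from m import *
plan(619.5,-35.5,111.5,93.4)
print(R.from_rotvec(ctrl.get_obs()['orientation']).as_matrix()[:,2]*100)
f,c,o=grab('scene');save('s11.png',f,(230,120,390,270),3)"
```

```text
t 34.92 pos [621.2 -34.6 195.2] head 93.6 w 51.8 F [ 0.3  0.3 -3.5] -> move [-1.1 -3.6 83.6] yaw 0.2 rows 1.3
[   2.1    0.5 -100. ]
```

View pics/s11.png

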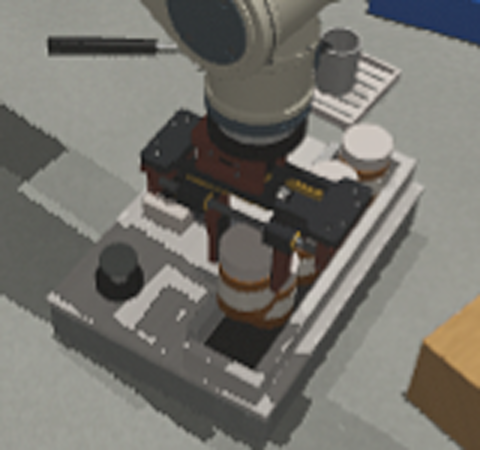

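Emit:
{"op": "move_arm", "data": {
  "increments": [255, -1.1, -3.4, 35, 0, 255, -1.1, -3.4, 62, 0, 255, -1.1, -3.4, 78, 0, 255, -1.1, -3.4, 83.5, 0, 255, -1.1, -3.4, 84.5, 0, 255, -1.1, -3.4, 85, 0, 0, -1.1, -3.4, 85, 0, 0, -1.1, -3.4, 83.5, 0, 0, -1.1, -3.4, 82.5, 0, 0, -1.1, -3.4, 60, 0, 0, -1.1, -3.4, 15, 0, 0, -1.1, -3.4, -45, 0]
}}

```text
t: 36.48
ee_pos: [613.1, -36.6, 235.0]
orientation: [2.148, 2.288, 0.017]
ft_force: [1.4, -0.1, 0.3]
width: 87.7
```

```bash
python3 -c "
from m import *
plan(465,20,235,93.4)"
```

```text
t 36.48 pos [613.1 -36.6 235. ] head 93.6 w 87.7 F [ 1.4 -0.1  0.3] -> move [  65.8 -144.2   -1.2] yaw 0.2 rows 2.5
```

Emit:
{"op": "move_arm", "data": {
  "increments": [0, 20, -50, 0, 0, 0, 40, -100, 0, 0, 0, 50, -135, 0, 0, 0, 50, -135, 0, 0, 0, 50, -135, 0, 0]
}}

```text
t: 37.1
ee_pos: [476.4, 4.8, 234.3]
orientation: [2.147, 2.287, 0.019]
ft_force: [0.8, 0.2, 0.3]
width: 87.8
```

```bash
python3 -c "
from m import *
plan(465,76,130,93.4)
f,c,o=grab('top');save('t12.png',f,(90,100,470,300),2)"; python3 wj.py w12.png>/dev/null
```

```text
t 37.1 pos [476.4   4.8 234.3] head 93.6 w 87.8 F [0.8 0.2 0.3] -> move [ 71.3  -8.2 104.6] yaw 0.2 rows 2.0
```

View pics/w12.png

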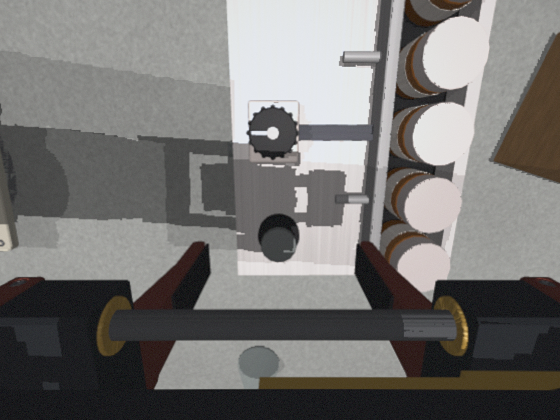

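View pics/t12.png

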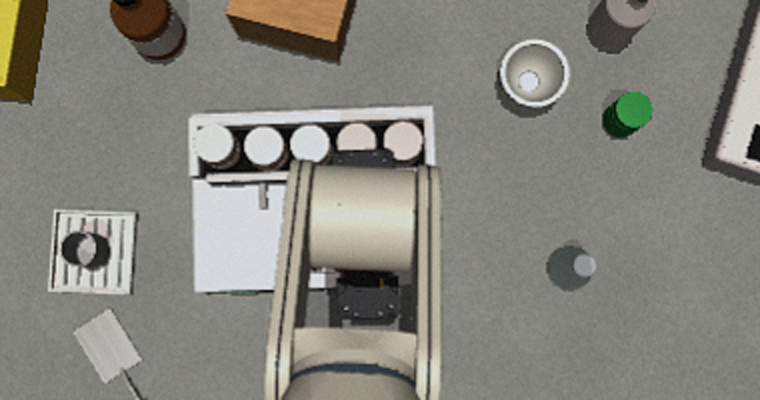

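```bash
python3 px.py 145 272 133; python3 px.py 136 272 133;python3 px.py 98 248 101 299 101 299 163; python3 px.py 145 248 132 298 132; python3 px.py 136 248 132 298 132;  python3 px.py 115 281 235
```

```text
[[464.1  75.9 145. ]]
[[463.7  75.8 136. ]]
[[438.2 103.2  98. ]
 [486.7 106.3  98. ]
 [491.3  47.9  98. ]]
[[443.6  75.5 145. ]
 [484.8  78.1 145. ]]
[[442.5  75.4 136. ]
 [485.1  78.1 136. ]]
[[476.9 -23.9 115. ]]
```

Emit:
{"op": "move_arm", "data": {
  "increments": [0, 40, -6, 30, -10, 0, 72, -9, 60, -20, 0, 72, -9, 60, -30, 0, 72, -9, 60, -40, 0, 72, -9, 60, -50, 0, 72, -9, 60, -60, 0, 72, -9, 60, -70, 0, 72, -9, 60, -80, 0, 72, -9, 60, -90, 0, 72, -9, 60, -100, 0, 72, -9, 60, -110, 0, 72, -9, 60, -120, 0]
}}

```text
invalid input at $.increments: expected a multiple of 5 numbers
```

Emit:
{"op": "move_arm", "data": {
  "increments": [0, 40, -6, 30, -10, 0, 72, -9, 60, -20, 0, 72, -9, 60, -30, 0, 72, -9, 60, -40, 0, 72, -9, 60, -50, 0, 72, -9, 60, -60, 0, 72, -9, 60, -70, 0, 72, -9, 60, -80, 0, 72, -9, 60, -90, 0, 72, -9, 60, -100, 0, 72, -9, 60, -110, 0, 72, -9, 60, -120]
}}

```text
t: 39.0
ee_pos: [462.7, 76.4, 173.8]
orientation: [-0.913, 2.994, 0.004]
ft_force: [-1.0, -0.8, 0.2]
width: 87.9
```

```bash
python3 -c "
from m import *
plan(464.2,76,108,213.4)
o=ctrl.get_obs();print(o['qpos'],R.from_rotvec(o['orientation']).as_matrix()[:,2]*100)"
```

```text
t 39.0 pos [462.7  76.4 173.8] head -146.1 w 87.9 F [-1.  -0.8  0.2] -> move [-0.3 -1.1 65.8] yaw 0.5 rows 1.1
[ 0.1  0.3  2.   0.   0.9 -2. ] [   1.     0.6 -100. ]
```

Emit:
{"op": "move_arm", "data": {
  "increments": [0, 0, -1, 30, 0, 0, 0, -1, 55, 0, 0, 0, -1, 65.5, 0, 0, 0, -1, 65.5, 0, 255, 0, -1, 65.5, 0, 255, 0, -1, 65.5, 0, 255, 0, -1, 65.5, 0, 255, 0, -1, 65.5, 0, 255, 0, -1, 65.5, 0, 255, 0, -1, 65.5, 0, 255, 0, -1, 65.5, 0]
}}

```text
t: 40.38
ee_pos: [464.1, 75.9, 108.5]
orientation: [-0.913, 2.994, 0.004]
ft_force: [-0.1, -1.0, 2.5]
width: 41.9
```

```bash
python3 -c "
from m import *
plan(464.2,76,108,213.4)
o=ctrl.get_obs();print(o['qpos'],o['moment'])"
```

```text
t 40.38 pos [464.1  75.9 108.5] head -146.1 w 41.9 F [-0.1 -1.   2.5] -> move [-0.2  0.   0.5] yaw 0.5 rows 0.0
[ 0.1  0.4  2.   0.   0.7 -2. ] [-0.1 -0.1  0. ]
```

Emit:
{"op": "move_arm", "data": {
  "increments": [255, 0, 0, 0, 10, 255, 0, 0, 0, 20, 255, 0, 0, 0, 30, 255, 0, 0, 0, 40, 255, 0, 0, 0, 50, 255, 0, 0, 0, 60, 255, 0, 0, 0, 70, 255, 0, 0, 0, 80, 255, 0, 0, 0, 90, 255, 0, 0, 0, 100, 255, 0, 0, 0, 110, 255, 0, 0, 0, 120]
}}

```text
t: 41.88
ee_pos: [464.8, 77.1, 108.5]
orientation: [2.149, 2.287, 0.021]
ft_force: [2.3, 8.0, -1.6]
width: 41.7
```

```bash
python3 -c "
from m import *
plan(464.2,76,108,213.4)
np.set_printoptions(precision=3,suppress=True)
o=ctrl.get_obs();print(o['qpos'],o['moment'])
f,c,o=grab('top');save('t13.png',f,(170,130,330,260),4)
f,c,o=grab('scene');save('s13.png',f,(230,120,390,270),4)"
```

```text
t 41.88 pos [464.8  77.1 108.5] head 93.6 w 41.7 F [ 2.3  8.  -1.6] -> move [-1.1 -0.7  0.5] yaw -119.8 rows 0.0
[0.135 0.379 2.049 0.009 0.701 0.066] [ 1.3   -0.294  0.117]
```

View pics/s13.png

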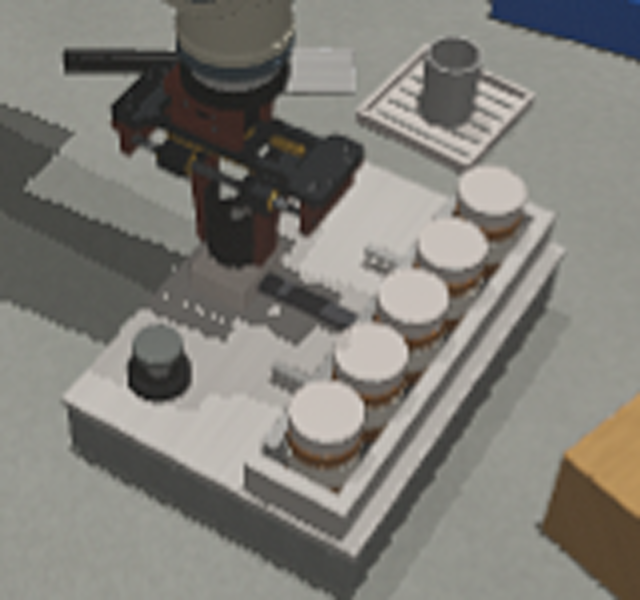

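Emit:
{"op": "move_arm", "data": {
  "increments": [255, -0.5, -0.3, 0, 10, 255, -0.5, -0.3, 0, 20, 255, -0.5, -0.3, 0, 30, 255, -0.5, -0.3, 0, 40, 255, -0.5, -0.3, 0, 50, 255, -0.5, -0.3, 0, 60, 255, -0.5, -0.3, 0, 70, 255, -0.5, -0.3, 0, 80, 255, -0.5, -0.3, 0, 90, 255, -0.5, -0.3, 0, 100, 255, -0.5, -0.3, 0, 110, 255, -0.5, -0.3, 0, 120]
}}

```text
t: 43.48
ee_pos: [465.7, 75.9, 108.6]
orientation: [-3.048, 0.721, -0.018]
ft_force: [4.1, -6.5, -1.5]
width: 41.4
```

```bash
python3 -c "
from m import *
plan(464.2,76,108,213.4)
np.set_printoptions(precision=3,suppress=True)
o=ctrl.get_obs();print(o['qpos'],o['moment'])
f,c,o=grab('top');save('t14.png',f,(170,130,330,260),4)
f,c,o=grab('scene');save('s14.png',f,(230,120,390,270),4)"
```

```text
t 43.48 pos [465.7  75.9 108.6] head -26.6 w 41.4 F [ 4.1 -6.5 -1.5] -> move [-1.4  0.6  0.5] yaw 120.0 rows 0.0
[0.133 0.379 2.049 0.007 0.699 2.163] [-1.298 -0.432  0.127]
```

View pics/s14.png

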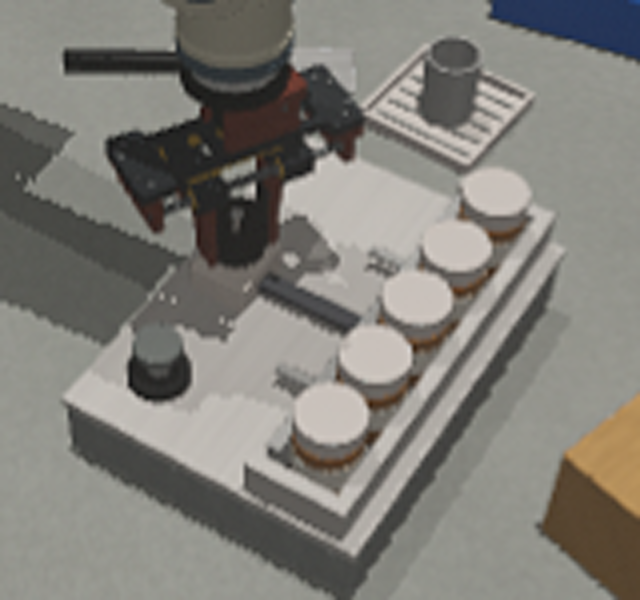

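View pics/t14.png

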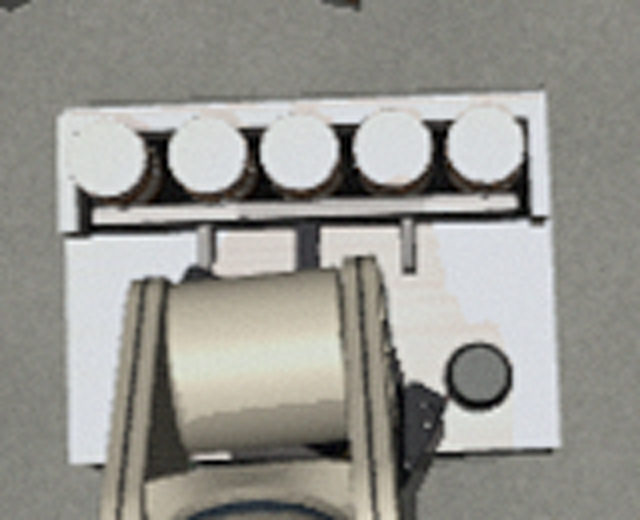

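Emit:
{"op": "move_arm", "data": {
  "increments": [0, 0, 0, 0, 0, 0, 0, 0, 0, 0, 0, -1.4, 0.6, 0, 0, 0, -1.4, 0.6, 0, -10, 0, -1.4, 0.6, 0, -20, 0, -1.4, 0.6, 0, -30, 0, -1.4, 0.6, 0, -40, 0, -1.4, 0.6, 0, -50, 0, -1.4, 0.6, 0, -60, 0, -1.4, 0.6, 0, -70, 0, -1.4, 0.6, 0, -80, 0, -1.4, 0.6, 0, -90]
}}

```text
t: 45.08
ee_pos: [463.8, 76.1, 108.5]
orientation: [2.666, 1.66, 0.023]
ft_force: [-0.6, 0.6, -0.2]
width: 88.0
```

Emit:
{"op": "move_arm", "data": {
  "increments": [0, 0, 0, 0, -10, 0, 0, 0, 0, -20, 0, 0, 0, 0, -30, 0, 0, 0, 0, -40, 0, 0, 0, 0, -50, 0, 0, 0, 0, -60, 0, 0, 0, 0, -70, 0, 0, 0, 0, -80, 0, 0, 0, 0, -90, 0, 0, 0, 0, -100, 0, 0, 0, 0, -110, 0, 0, 0, 0, -120]
}}

```text
t: 46.58
ee_pos: [463.6, 76.2, 108.5]
orientation: [-0.113, 3.126, 0.01]
ft_force: [-0.4, 0.9, -0.0]
width: 87.6
```

```bash
python3 -c "
from m import *
plan(464.2,76,108,213.4)
np.set_printoptions(precision=3,suppress=True)
o=ctrl.get_obs();print(o['qpos'],o['moment'])"; python3 wj.py w15.png >/dev/null
```

```text
t 46.58 pos [463.6  76.2 108.5] head -175.8 w 87.6 F [-0.4  0.9 -0. ] -> move [-0.6 -0.3  0.5] yaw -29.2 rows 0.0
[ 0.134  0.377  2.053  0.007  0.698 -1.514] [ 0.033 -0.104  0.02 ]
```

View pics/w15.png

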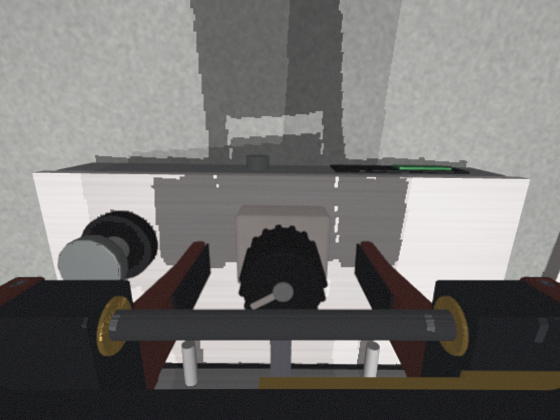

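Emit:
{"op": "move_arm", "data": {
  "increments": [255, 0, 0, 0, 0, 255, 0, 0, 0, 0, 255, 0, 0, 0, 0, 255, 0, 0, 0, 0, 255, 0, 0, 0, 0, 255, 0, 0, 0, 0, 255, 0, 0, 0, 10, 255, 0, 0, 0, 20, 255, 0, 0, 0, 30, 255, 0, 0, 0, 40, 255, 0, 0, 0, 50, 255, 0, 0, 0, 60]
}}

```text
t: 48.12
ee_pos: [464.2, 77.3, 108.5]
orientation: [1.466, 2.769, 0.021]
ft_force: [1.2, 8.5, -2.7]
width: 41.2
```

```bash
python3 -c "
from m import *
plan(464.2,76,108,213.4)
o=ctrl.get_obs();print(o['moment'])"
```

```text
t 48.12 pos [464.2  77.3 108.5] head 124.2 w 41.2 F [ 1.2  8.5 -2.7] -> move [-1.1 -0.7  0.5] yaw -89.2 rows 0.0
[ 1.2 -0.3  0.1]
```

Emit:
{"op": "move_arm", "data": {
  "increments": [255, 0, 0, 0, 10, 255, 0, 0, 0, 20, 255, 0, 0, 0, 30, 255, 0, 0, 0, 40, 255, 0, 0, 0, 50, 255, 0, 0, 0, 60, 255, 0, 0, 0, 70, 255, 0, 0, 0, 80, 255, 0, 0, 0, 90, 255, 0, 0, 0, 100, 255, 0, 0, 0, 110, 255, 0, 0, 0, 120]
}}

```text
t: 49.62
ee_pos: [466.2, 76.5, 108.7]
orientation: [-3.134, -0.108, -0.028]
ft_force: [7.2, -6.7, -6.9]
width: 42.0
```

```bash
python3 -c "
from m import *
plan(464.2,76,108,213.4)
np.set_printoptions(precision=3,suppress=True)
o=ctrl.get_obs();print(o['moment'],o['qpos'])
f,c,o=grab('top');save('t16.png',f,(170,130,330,260),4)"
```

```text
t 49.62 pos [466.2  76.5 108.7] head 3.9 w 42.0 F [ 7.2 -6.7 -6.9] -> move [-2.   0.3  0.6] yaw 150.5 rows 0.0
[-1.432 -0.929  0.093] [0.135 0.378 2.05  0.007 0.694 1.632]
```

View pics/t16.png

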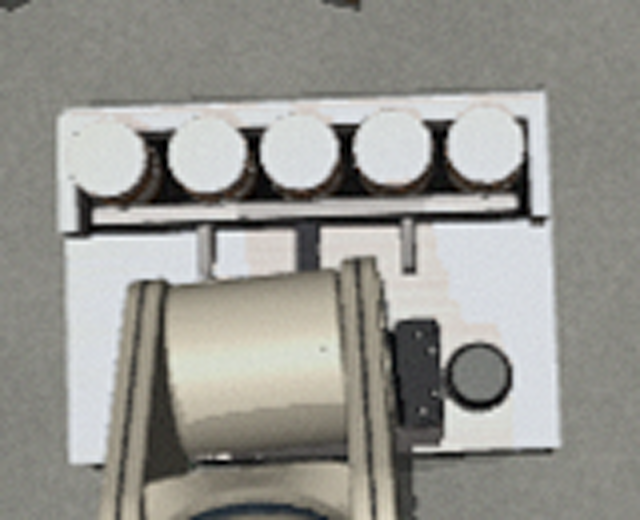

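Emit:
{"op": "move_arm", "data": {
  "increments": [0, 0, 0, 0, 0, 0, 0, 0, 0, 0, 0, 0, 0, 0, 0, 0, 0, 0, -30, 0, 0, 0, 0, -70, 0, 0, 0, 0, -120, -10, 0, 0, 0, -140, -20, 255, 0, 0, -140, -30, 255, 0, 0, -140, -40, 255, 0, 0, -140, -50, 255, 0, 0, -140, -60, 255, 0, 0, -140, -70]
}}

```text
t: 51.18
ee_pos: [463.3, 75.6, 248.6]
orientation: [2.507, 1.884, 0.028]
ft_force: [0.6, -0.6, 0.5]
width: 41.4
```

```bash
python3 -c "
from m import *
plan(476.5,-37,125,93.4)"; python3 wj.py w17.png >/dev/null
```

```text
t 51.17 pos [463.3  75.6 248.6] head 73.9 w 41.4 F [ 0.6 -0.6  0.5] -> move [-105.9   42.1  123. ] yaw -19.5 rows 2.7
```

View pics/w17.png

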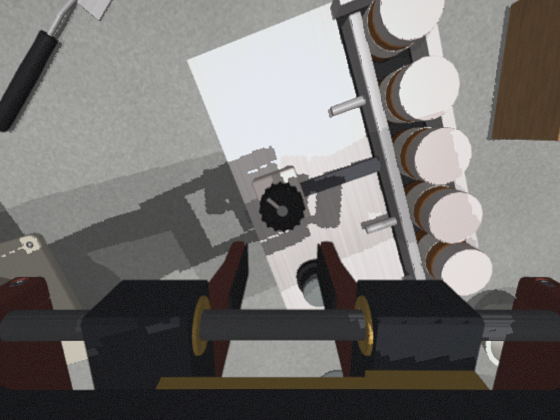

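Emit:
{"op": "move_arm", "data": {
  "increments": [255, -60, 15, 5, -10, 255, -120, 30, 10, -19.5, 255, -170, 52, 15, -19.5, 255, -170, 62, 15, -19.5, 255, -170, 62, 15, -19.5]
}}

```text
t: 51.85
ee_pos: [477.6, -105.1, 232.5]
orientation: [2.146, 2.283, 0.027]
ft_force: [-0.0, 0.5, -0.0]
width: 0.3
```

```bash
python3 -c "
from m import *
plan(476.5,-37,125,93.4)"; python3 wj.py w18.png >/dev/null
```

```text
t 51.85 pos [ 477.6 -105.1  232.5] head 93.5 w 0.3 F [-0.   0.5 -0. ] -> move [ 67.4   1.2 107.9] yaw 0.1 rows 2.0
```

View pics/w18.png

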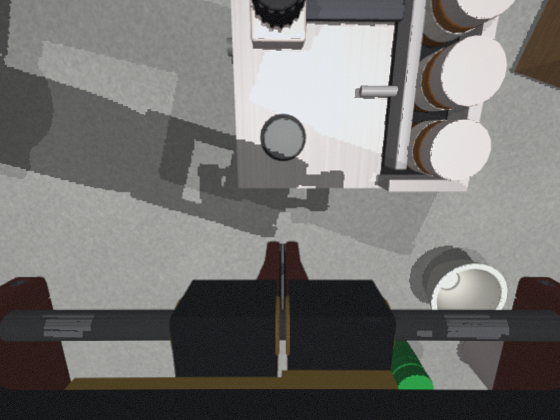

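```bash
python3 px.py 113 284 137; python3 px.py 105 284 137
```

```text
[[476. -36. 113.]]
[[475.9 -35.6 105. ]]
```

Emit:
{"op": "move_arm", "data": {
  "increments": [255, 45, 0, 10, 0, 255, 67.5, 0.7, 50, 0, 255, 67.5, 0.7, 85, 0, 255, 67.5, 0.7, 108, 0, 255, 67.5, 0.7, 108, 0, 255, 67.5, 0.7, 110, 0]
}}

```text
t: 52.75
ee_pos: [475.5, -34.5, 123.8]
orientation: [2.14, 2.288, 0.028]
ft_force: [-0.1, -0.6, 0.9]
width: 0.5
```

```bash
python3 -c "
from m import *
plan(476,-36.7,98,93.4)
f,c,o=grab('scene');save('s19.png',f,(230,120,390,270),4)"
```

```text
t 52.75 pos [475.5 -34.5 123.8] head 93.8 w 0.5 F [-0.1 -0.6  0.9] -> move [-2.4 -0.1 25.8] yaw 0.4 rows 0.4
```

View pics/s19.png

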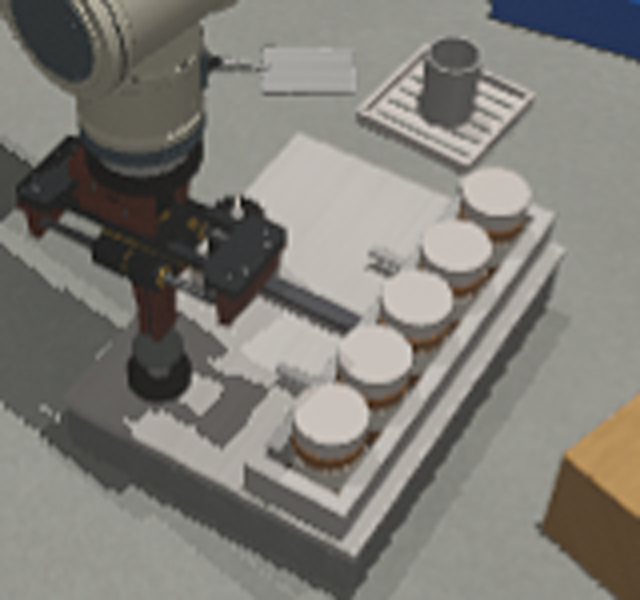

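Step down gradually and watch the force.

Emit:
{"op": "move_arm", "data": {
  "increments": [255, -1.5, 0, 5, 0, 255, -2, 0, 9, 0, 255, -2, 0, 12, 0, 255, -2, 0, 14, 0]
}}

```text
t: 53.3
ee_pos: [476.0, -36.8, 109.8]
orientation: [2.14, 2.288, 0.028]
ft_force: [-1.7, -1.1, 4.4]
width: 0.9
```

Emit:
{"op": "move_arm", "data": {
  "increments": [255, 0, 0, 4, 0, 255, 0, 0, 7, 0, 255, 0, 0, 7, 0]
}}

```text
t: 53.68
ee_pos: [476.1, -36.8, 103.0]
orientation: [2.14, 2.288, 0.027]
ft_force: [-3.0, -0.6, 7.5]
width: 0.2
```

Emit:
{"op": "move_arm", "data": {
  "increments": [255, 0, 0, 4, 0, 255, 0, 0, 7, 0, 255, 0, 0, 8, 0, 255, 0, 0, 8, 0]
}}

```text
t: 54.18
ee_pos: [476.2, -36.8, 97.1]
orientation: [2.14, 2.288, 0.028]
ft_force: [-9.4, 1.1, 32.9]
width: 0.3
```

Emit:
{"op": "move_arm", "data": {
  "increments": [255, 0, 0, 1, 0, 255, 0, 0, 2, 0, 255, 0, 0, 2, 0]
}}

```text
t: 54.55
ee_pos: [476.2, -36.9, 97.1]
orientation: [2.14, 2.288, 0.028]
ft_force: [-10.4, -0.1, 31.9]
width: 0.1
```

Emit:
{"op": "move_arm", "data": {
  "increments": [255, 0, 0, -10, 0, 255, 0, 0, -25, 0, 255, 0, 0, -60, 0, 255, 0, 0, -110, 0, 255, -50, -10, -150, 0, 255, -110, -20, -150, 0, 255, -170, -30, -150, 0, 255, -230, -40, -150, 0, 255, -230, -40, -150, 0, 255, -230, -40, -150, 0]
}}

```text
t: 55.8
ee_pos: [448.4, -269.8, 244.7]
orientation: [2.142, 2.287, 0.028]
ft_force: [-0.2, 0.5, -0.8]
width: 0.4
```

```bash
python3 -c "
from m import *
plan(476,-36.7,98,93.4)
f,c,o=grab('scene');save('s20.png',f,(150,100,390,280),3)
f,c,o=grab('top');save('t20.png',f,(90,100,470,300),2)"
```

```text
t 55.8 pos [ 448.4 -269.8  244.7] head 93.8 w 0.4 F [-0.2  0.5 -0.8] -> move [229.8  40.1 148.9] yaw 0.4 rows 4.4
```

View pics/s20.png

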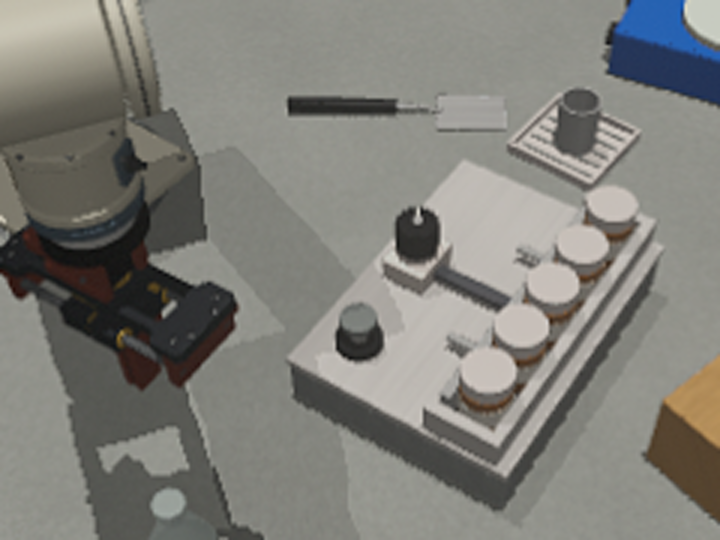

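View pics/t20.png

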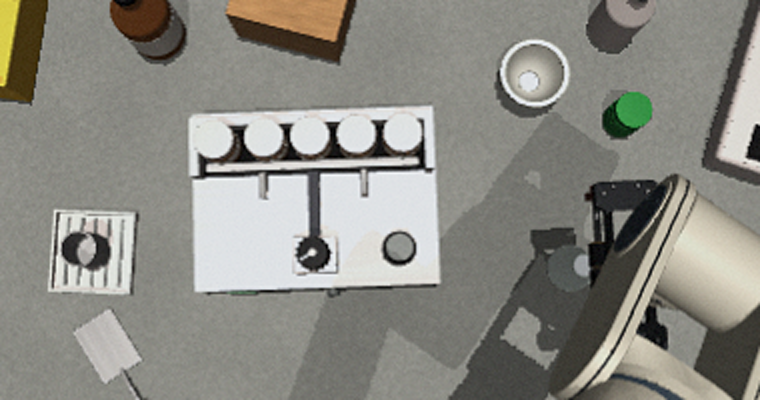

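```bash
python3 -c "
from workcell import ctrl
print(ctrl.close_job())"
```

```text
the job is handed in; nothing more can be done
None
```

I finished the job and handed it in at about 56 s of the 210 s allowed. The hand-in reports no verdict, so what follows rests on my own checks.

- **Beaker:** it stands upright near the middle of the drain tray in the last scene and top pictures.
- **Jars:** all five amber jars were on the bench and now stand upright in the bay. One was knocked about 4 cm aside partway through; I measured it again before picking it up. The green look-alike, flask and mortar were not touched, and the spatula looks unmoved.
- **Knob:** I turned it about 240° clockwise and then about 180° more. The white line confirmed the first turn and read about 170° for the second. The bar advanced roughly 15 mm by eye and did not move during the second turn. That second turn was therefore all slip, well past the quarter turn asked for.
- **Plunger:** I pressed it afterwards until it bottomed out, with the finger force reaching about 32 N. In the last picture it is up again.

Two readings disagreed along the way. The knob's top came out about 9 mm higher than I had worked out from the given sizes, and I gripped at the measured height. One early wrist picture put the plunger 13 mm off; I looked again before pressing, and that look agreed with the first measurement.

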